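# Fill the fruit crate through the gated hopper and hold the gate open

### The job

Tip all four apricots out of the small wooden tray into the stall's filling hopper while its gate is still shut, and stand the empty tray back down upright on the counter. Then squeeze the red button of the hopper's telescoping pull handle and pull the handle straight up, past the first stop, to its second stop, so that all the fruit rolls out into the green crate. Finish while holding: keep the button squeezed and the handle fully up, do not let go, and leave the two jars and the bottle where they stand.

Things in the scene. Friction and masses are not known exactly. Their poses are not given: they have to be found in the camera images.
- tray: loose wooden tray, 108 mm (x) by 150 mm (y), walls 36 mm high, about 0.2 kg. Origin at its underside, right under the carrying bar; z up. Spout at its -y end: the floor rises at 25 degrees from y = -55 mm to the open lip at y = -87 mm, 19 mm high, no end wall; back wall at y = +60 mm. It empties when tipped about its x axis until the spout end points about 50 degrees down
- tray_bar (a point): middle of the tray's carrying bar, 85 mm above the tray's underside. The bar runs along the tray's x, 95 mm free between its two uprights, 16 mm wide (along y) and 18 mm high; the fruit below ends 42 mm above the underside
- fruit1_center (a point): centre of an apricot: a ball of 36 mm diameter, 30 g, lying loose in the tray at the start
- fruit2_center (a point): centre of an apricot: a ball of 36 mm diameter, 30 g, lying loose in the tray at the start
- fruit3_center (a point): centre of an apricot: a ball of 36 mm diameter, 30 g, lying loose in the tray at the start
- fruit4_center (a point): centre of an apricot: a ball of 36 mm diameter, 30 g, lying loose in the tray at the start
- hopper: filling hopper of pale wood with green guide posts, fixed to the counter. Origin: on the counter under the middle of its basin; z up; fruit runs along its +x to the gate at x = +96 mm. Wall tops: +y side and back (-x) 155 mm, -y side 190 mm high; walls 10 mm thick. The gate's guide spans the whole width at x 78 to 118 mm, its top at 188 mm; the pull handle stands above it
- basin (a point): middle of the basin's open mouth, at x = 0, y = 0 of the hopper, 155 mm above the counter. Inside, the basin spans x -86 to +93 mm and y -67 to +67 mm of the hopper; its steel floor slopes down 15 degrees towards the gate (floor height 108 mm at the back, 60 mm at the gate)
- pull_handle: black grip with yellow edges on the gate's rod: block 24 (x) by 40 (y) by 52 (z) mm, origin at its centre, 218 mm above the counter when shut, at x = +96 mm, y = 0 of the hopper, same axes. Slides only up and down. The red button is on its +x face: pinching the block along x presses it (one finger on the button, one on the -x face). 30 mm wide over the button, 25 mm when pressed
- button (a joint): red push button, 24 mm wide (y) and 32 mm high (z), centred on the +x face of the pull handle: 0 = out (6 mm proud), 0.005 m = fully in (1 mm proud); pushed towards -x, 2 N at first, 6 N fully in. Springs out when released. Pressed more than 0.0035 m it frees the rod; otherwise a pin locks the rod
- gate (a joint): height by which the gate and its telescoping rod have been pulled up, m: 0 = shut and locked; about 0.026 = first stop, where the pin catches unless the button is kept pressed (too little for the fruit to pass); 0.07 = second stop, the end of travel, gate fully open. Weight and a return spring pull it down with 6 to 8 N; basin and gate are smooth; let go at the top, it sinks to about 0.038
- crate: green plastic crate fixed at the hopper's outlet, 200 mm (x) by 150 mm (y), origin at the centre of its underside, at x = +222 mm, y = 0 of the hopper, same axes; walls 34 mm (below the outlet), 60 mm (sides) and 75 mm (far end) high; nothing to handle
- honey_jar: bystander: amber jar with yellow lid, 64 mm diameter, 90 mm high, origin under its centre
- juice_bottle: bystander: green bottle with red cap, 64 mm diameter, 190 mm high, origin under its centre
- pepper_jar: bystander: red jar with white lid, 68 mm diameter, 100 mm high, origin under its centre
Not all that is in view belongs to the job. There is more than one size of the tray; the job needs the larger. There is more than one size of the crate; the one meant has the size given above.

How it is judged:
On the way, in this order (a step that is already met when the one before it is completed fails the run):
1. all four apricots lie in the hopper's basin behind the shut gate (x of fruit1_center in the frame of hopper between -0.09 and 0.096 m and y of fruit1_center in the frame of hopper between -0.07 and 0.07 m and z of fruit1_center in the frame of hopper between 0.06 and 0.165 m and x of fruit2_center in the frame of hopper between -0.09 and 0.096 m and y of fruit2_center in the frame of hopper between -0.07 and 0.07 m and z of fruit2_center in the frame of hopper between 0.06 and 0.165 m and x of fruit3_center in the frame of hopper between -0.09 and 0.096 m and y of fruit3_center in the frame of hopper between -0.07 and 0.07 m and z of fruit3_center in the frame of hopper between 0.06 and 0.165 m and x of fruit4_center in the frame of hopper between -0.09 and 0.096 m and y of fruit4_center in the frame of hopper between -0.07 and 0.07 m and z of fruit4_center in the frame of hopper between 0.06 and 0.165 m and value of joint gate below 0.006 m), for 0.3 s.
2. the empty tray stands upright on the counter, released, the fruit still in the basin (height (world z) of tray below 0.01 m and angle between tray's own z axis and vertical below 0.1 rad and linear speed of tray below 0.03 m/s and contact force between each of the fingers, the arm and tray below 0.1 N and x of fruit1_center in the frame of hopper between -0.09 and 0.096 m and y of fruit1_center in the frame of hopper between -0.07 and 0.07 m and z of fruit1_center in the frame of hopper between 0.06 and 0.165 m and x of fruit2_center in the frame of hopper between -0.09 and 0.096 m and y of fruit2_center in the frame of hopper between -0.07 and 0.07 m and z of fruit2_center in the frame of hopper between 0.06 and 0.165 m and x of fruit3_center in the frame of hopper between -0.09 and 0.096 m and y of fruit3_center in the frame of hopper between -0.07 and 0.07 m and z of fruit3_center in the frame of hopper between 0.06 and 0.165 m and x of fruit4_center in the frame of hopper between -0.09 and 0.096 m and y of fruit4_center in the frame of hopper between -0.07 and 0.07 m and z of fruit4_center in the frame of hopper between 0.06 and 0.165 m), for 0.2 s.
3. the button of the pull handle is pressed in by the fingers, the gate still low (value of joint button above 0.0035 m and value of joint gate below 0.02 m and contact force between the fingers and pull_handle above 2 N), for 0.1 s.
4. the handle is pulled up to its second stop (value of joint gate above 0.064 m), for 0.2 s.
At the end, for the whole second after the job is handed in: the fingers hold the pull handle (more than 3 N of contact) with the button pressed (over 3.5 mm) and the gate within 6 mm of its second stop; all four apricots lie still in the green crate; the tray stands on the counter, upright within 0.1 rad, untouched (value of joint gate above 0.064 m and value of joint button above 0.0035 m and contact force between the fingers and pull_handle above 3 N and x of fruit1_center in the frame of crate between -0.1 and 0.1 m and y of fruit1_center in the frame of crate between -0.075 and 0.075 m and z of fruit1_center in the frame of crate between 0 and 0.075 m and x of fruit2_center in the frame of crate between -0.1 and 0.1 m and y of fruit2_center in the frame of crate between -0.075 and 0.075 m and z of fruit2_center in the frame of crate between 0 and 0.075 m and x of fruit3_center in the frame of crate between -0.1 and 0.1 m and y of fruit3_center in the frame of crate between -0.075 and 0.075 m and z of fruit3_center in the frame of crate between 0 and 0.075 m and x of fruit4_center in the frame of crate between -0.1 and 0.1 m and y of fruit4_center in the frame of crate between -0.075 and 0.075 m and z of fruit4_center in the frame of crate between 0 and 0.075 m and linear speed of each of fruit1, fruit2, fruit3, fruit4 below 0.1 m/s and height (world z) of tray below 0.01 m and angle between tray's own z axis and vertical below 0.1 rad and linear speed of tray below 0.03 m/s and contact force between each of the fingers, the arm and tray below 0.1 N); the arm keeps its last pose, push and grip.
It fails at once if a jar or the bottle is moved by more than 30 mm or tipped (distance of any of honey_jar, juice_bottle, pepper_jar from where it was at the start of the episode above 0.03 m or angle between any of honey_jar, juice_bottle, pepper_jar's own z axis and vertical above 0.3 rad).
It also fails if it takes over 67 s, if anything falls off the work surface, if the arm or the gripper's body presses on something with over 40 N, if the wrist force passes 120 N, or if a joint passes its speed limit or range.

### The arm

A 7-joint arm with a two-finger parallel gripper is mounted at the origin on the work surface. World frame = base frame: x ahead of the robot, y to its left, z up, the work surface at z = 0. Lengths are in m, angles in rad, forces in N, time in s.
With the tool pointing down it reaches from about 0.4 to 0.85 m from the base axis. Payload 10.4 kg.
Tool frame: the origin (TCP) lies at the very end of the fingers, on their centre line; the grasp point (between the pads) lies 19 mm behind it; z points along the fingers, y is the direction in which the jaws open and shut (so a half turn about z gives the same grasp; the last joint's range is limited). The gripper opens to 87 mm and grips with 3 to 60 N. Pads are 19 mm wide; open, the fingers measure 117 mm over their backs; the gripper's body (75 mm by 190 mm) begins 51 mm behind the grasp point.
Start: joints at [1.276, 0.332, -0.065, 1.46, 0.022, 1.35, -0.088], TCP at [0.168, -0.602, 0.189] pointing down, gripper open.
Joint ranges: [-2.6, 2.6], [-0.5, 2.12], [-1.47, 1.34], [0.16, 2.42], [-1.27, 4.41], [0.06, 2.06], [-2.6, 2.6]. Speed limits (rad/s): [2.22, 2.22, 2.79, 2.79, 3.14, 3.14, 3.14].

### API

Orientations are given as a unit quaternion [x, y, z, w].
In Python, from bench import read_state, imaging, r gives the robot as it stands. The module is installed in compiled form; this text tells all that it offers.
- The arm moves only by the tool move_arm, never from a script. Its argument "series" is a list of rows, each a list of 4 numbers: the shift along the tool's x, y, z in m, then the turn about the tool's z in rad. In form: [[x, y, z, roll], ...]. A call has 1 to 20 rows; each row is the pose to reach, as a shift and turn from the pose commanded when the call began, along the tool's axes at that moment; what a row does not reach only later rows make up. A row lasts 1/10 s, in which the tool goes at most 50 mm and 8.59 degrees, less where a joint would pass 70% of its speed; a pose out of reach is approached as far as the arm can. A call with a gripper value outside its range is refused whole. "claw" is the gripper's target within -1 to 1 (fully open at 1, half-way at 0, shut at -1), set as the call begins (left out, the last holds). The fingers move at their own pace and stop on an object; "newtons" is the grip in N (left out, the last holds). Time passes only in rows, so rows that repeat a pose let the fingers close. It gives the time, the measured TCP pose, the force and the opening at its end, in the units of the state.
- read_state(): the state, without advancing time (a new reading comes with each control period).
- imaging.camera(name): name is "scene" or "top" or "wrist"; returns (picture, depth): 400x640x3 uint8, red, green, blue; 400x640 float32, m along the optical axis (not along the pixel's ray), 0 where there is no reading.
- imaging.get_calibration(name): a dict with "camera_matrix" (3x3 intrinsics, pixels), "R" (3x3) and "t" (3): a world point X has camera coordinates R X + t. Camera axes: x right, y down, z forward; pixel columns grow to the right and rows downward; lengths in m; the calibration is good to about 2 mm. A picture is of the moment at which its call begins: read the wrist's pose just before it. get_calibration takes no time and is no camera call; for the wrist camera it gives the pose at the moment of the call.
- r.close_job(): hands the job in, once; it reports no verdict.
The state is a dict: "time": time; "joint_positions": joint angles; "joint_vel": joint speeds; "joint_torque": joint torques, N m; "ee_pos": TCP position; "eef_rot": TCP orientation; "ft_force": force on the tool from outside, world axes, zero at the start; "torque": the same for the moment, N m; "width": finger opening in m.
Only numpy, scipy, OpenCV 4.12 (cv2) and the standard library are available. Lean on these libraries where they do the work, as an engineer would, in place of code of your own. Each camera call takes 0.05 s, during which the arm holds its last target.

## Working session

There is one attempt and no reset: what is moved stays moved. The work goes in short steps, Python scripts to look and compute and a tool call to move; the robot and the scene stay as the last step left them, time stands still between calls to the robot, and variables do not carry over. Pictures are saved under pics/ and viewed, and the job is handed in when it is done.

Besides the shell and the picture viewer there is one more tool, called after ">>>" as name(argument=value, ...) on one line, values as JSON. move_arm: Moves the arm, as the interface text tells. Its arguments: {"type":"object","properties":{"series":{"type":"array","items":{"type":"array","items":{"type":"number"}}},"claw":{"type":"number"},"newtons":{"type":"number"}},"required":["series"]}

```bash
mkdir -p pics; ls; python3 - <<'E'
from bench import read_state, imaging, r
import cv2,numpy as np
s=read_state()
for k in s: print(k,np.round(s[k],4))
for n in ["scene","top","wrist"]:
    p,d=imaging.camera(n); c=imaging.get_calibration(n)
    cv2.imwrite(f"pics/{n}0.png",p[:,:,::-1]); np.savez(f"pics/{n}0.npz",p=p,d=d,K=c["camera_matrix"],R=c["R"],t=c["t"])
    print(n,np.round(c["camera_matrix"],1).tolist(),np.round(c["R"],3).tolist(),np.round(c["t"],3),(d==0).mean())
E
```

```text
pics
time 0.0
joint_positions [ 1.2764  0.3328 -0.0647  1.4609  0.0216  1.3499 -0.0885]
joint_vel [-0.001   0.0003 -0.0014  0.0019  0.0001  0.0008  0.0003]
joint_torque [-1.00000e-04 -6.23257e+01  2.42000e-02 -3.89893e+01 -6.14000e-02
  3.98000e-02  1.00000e-04]
ee_pos [ 0.1677 -0.6016  0.1878]
eef_rot [ 9.908e-01  1.355e-01 -1.000e-04 -7.000e-04]
ft_force [ 0.6683  0.0872 -0.3316]
torque [-0.0172  0.0039  0.0059]
width 0.0868
scene [[376.7, 0.0, 323.7], [0.0, 376.7, 206.3], [0.0, 0.0, 1.0]] [[0.662, 0.75, -0.007], [0.501, -0.449, -0.74], [-0.558, 0.486, -0.673]] [-0.379 -0.154  1.644] 0.00416796875
top [[489.8, 0.0, 320.4], [0.0, 489.8, 191.8], [0.0, 0.0, 1.0]] [[-0.029, -0.999, 0.017], [-0.998, 0.028, -0.053], [0.053, -0.018, -0.998]] [0.044 0.585 1.626] 0.00391015625
wrist [[276.4, 0.0, 315.5], [0.0, 276.4, 202.9], [0.0, 0.0, 1.0]] [[0.268, -0.964, -0.002], [-0.935, -0.26, 0.241], [-0.232, -0.063, -0.971]] [-0.625 -0.029  0.39 ] 0.0560390625
```

View pics/scene0.png

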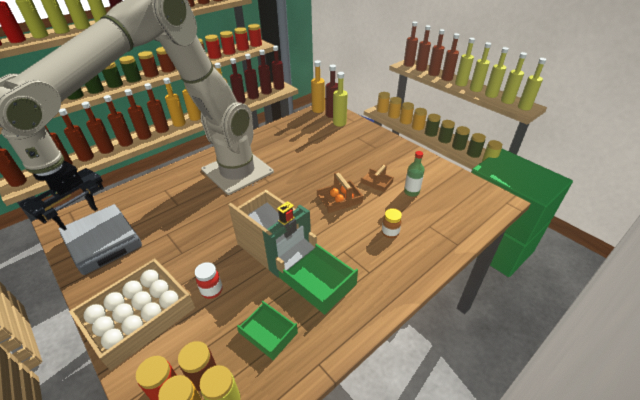

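View pics/top0.png

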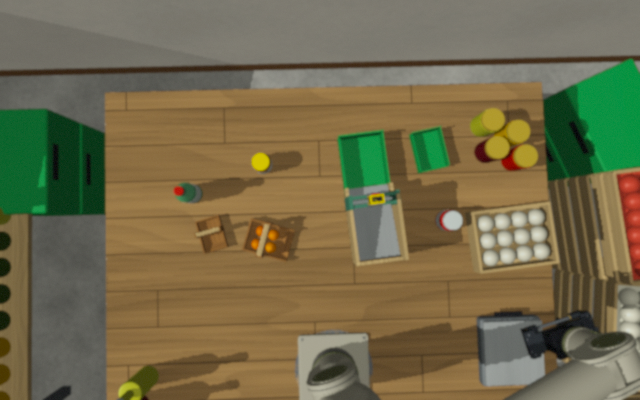

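View pics/wrist0.png

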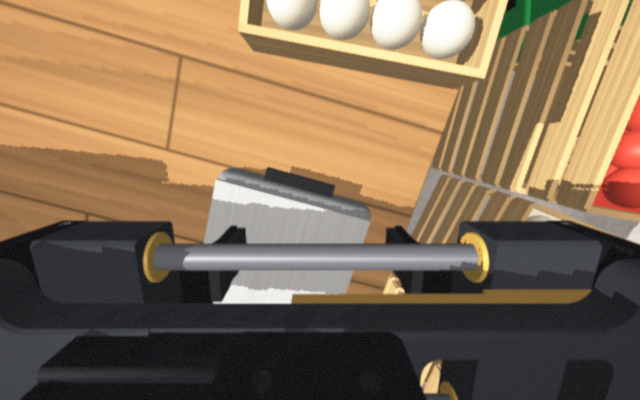

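```bash
cat > h.py <<'E'
import numpy as np,cv2
from bench import read_state, imaging, r
def grab(n,tag):
    p,d=imaging.camera(n); c=imaging.get_calibration(n)
    cv2.imwrite(f"pics/{n}_{tag}.png",p[:,:,::-1]); np.savez(f"pics/{n}_{tag}.npz",p=p,d=d,K=c["camera_matrix"],R=c["R"],t=c["t"])
def ld(f): return dict(np.load(f))
def ray(g,u,v,z):  # pixel -> world at height z
    u=np.atleast_1d(u).astype(float);v=np.atleast_1d(v).astype(float)
    k=np.linalg.inv(g["K"])@np.stack([u,v,np.ones_like(u)]); w=g["R"].T@k; C=-g["R"].T@g["t"]
    s=(z-C[2])/w[2]; return (C[:,None]+w*s).T
def dep(g,u,v):
    u=np.asarray(u);v=np.asarray(v);z=g["d"][v,u]
    k=np.linalg.inv(g["K"])@np.stack([u*z,v*z,z]); return (g["R"].T@(k-g["t"][:,None])).T
def cloud(g):
    v,u=np.mgrid[0:400,0:640]; P=dep(g,u.ravel(),v.ravel()).reshape(400,640,3); P[g["d"]==0]=np.nan; return P
def proj(g,X):
    c=g["K"]@(g["R"]@np.asarray(X).T+g["t"][:,None]); return (c[:2]/c[2]).T
E
python3 - <<'E'
import sys; sys.path.insert(0,'.')
from h import *
a=cv2.imread("pics/top0.png"); 
c=cv2.resize(a[190:275,180:420],None,fx=3.3,fy=3.3,interpolation=cv2.INTER_CUBIC); cv2.imwrite("pics/crop_t.png",c)
a=cv2.imread("pics/scene0.png")
c=cv2.resize(a[130:310,225:430],None,fx=3.3,fy=3.3,interpolation=cv2.INTER_CUBIC); cv2.imwrite("pics/crop_s.png",c)
E
```

```text
(no output)
```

View pics/crop_t.png

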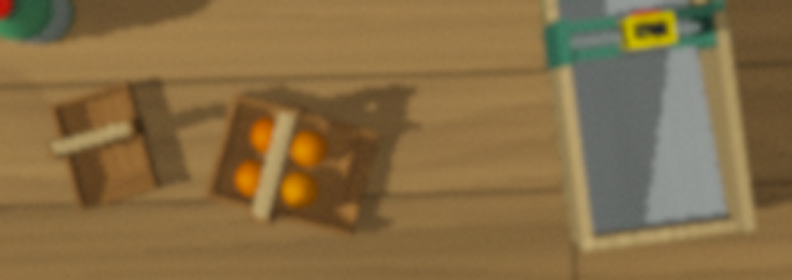

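View pics/crop_s.png

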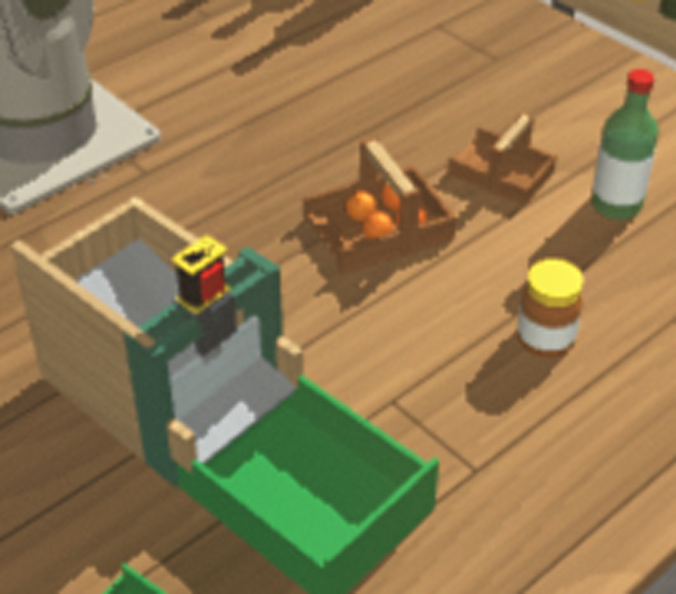

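```bash
python3 - <<'E'
from h import *
g=ld("pics/top0.npz"); P=cloud(g); hsv=cv2.cvtColor(g["p"],cv2.COLOR_RGB2HSV)
print("table z",np.nanmedian(P[300:320,200:280,2]))
def rep(n,m,z):
    v,u=np.nonzero(m)
    X=ray(g,u,v,z); Z=P[v,u,2]
    rc=cv2.minAreaRect(X[:,:2].astype(np.float32)); b=cv2.boxPoints(rc)
    print(n,len(u),"px",u.mean().round(1),v.mean().round(1),"mean",X[:,:2].mean(0).round(4),"rect",np.round(rc,4).tolist() if 0 else (np.round(rc[0],4),np.round(rc[1],4),round(rc[2],2)),"depth z med",np.nanmedian(Z).round(4)); return b
H,S,V=[hsv[...,i].astype(int) for i in range(3)]
U=np.arange(640)[None,:]+0*H; W=np.arange(400)[:,None]+0*H
reg=lambda a,b,c,d:(U>=a)&(U<=b)&(W>=c)&(W<=d)
# tray bar: by depth height 0.07..0.11 in the tray region
m=reg(235,305,210,265)&(P[...,2]>0.075)&(P[...,2]<0.12); print(rep("bar(depth)",m,0.094))
mb=reg(235,305,210,265)&(V>170)&(S<130); print(rep("bar(col)",mb,0.094))
mf=reg(235,305,210,265)&(H<16)&(S>200)&(V>170)
n,l,st,ce=cv2.connectedComponentsWithStats(mf.astype(np.uint8))
for i in range(1,n):
    if st[i,4]>10: print("fruit",ce[i].round(1),st[i,4],ray(g,*ce[i],0.024).round(4))
mt=reg(235,305,210,265)&(P[...,2]>0.022)&(P[...,2]<0.07); print("tray",rep("tray",mt,0.036))
mh=reg(335,415,180,272)&(P[...,2]>0.135)&(P[...,2]<0.175); print("hop155",rep("",mh,0.155))
mh=reg(335,415,180,272)&(P[...,2]>0.178)&(P[...,2]<0.2); print("hop190",rep("",mh,0.19))
my=reg(335,415,180,272)&(H>22)&(H<34)&(S>200)&(V>150); print("handle",rep("",my,0.244))
mc=reg(330,400,120,200)&(H>60)&(H<80)&(S>150); print("crate",rep("",mc,0.06))
for n,m in [("honey",reg(245,275,150,172)&(H>22)&(H<34)&(S>200)),("cap",reg(170,190,180,200)&((H<8)|(H>172))&(S>180)),("pepperlid",reg(435,468,208,232)&(S<40)&(V>180))]:
    rep(n,m,{"honey":.09,"cap":.19,"pepperlid":.1}[n])
E
```

```text
table z 8.799025730292071e-05
bar(depth) 208 px 262.8 239.1 mean [0.437  0.2156] rect (array([0.4371, 0.2152]), array([0.023 , 0.1138]), 72.96) depth z med 0.0934
[[0.37930283 0.22083354]
 [0.48815283 0.18747604]
 [0.49489596 0.20947981]
 [0.38604596 0.24283731]]
bar(col) 106 px 261.9 239.7 mean [0.4353 0.2186] rect (array([0.4356, 0.2188]), array([0.0109, 0.1001]), 73.58) depth z med 0.0945
[[0.38605183 0.22772652]
 [0.4820233  0.19943848]
 [0.48511678 0.20993364]
 [0.3891453  0.23822168]]
tray 559 px 265.0 238.9 mean [0.435  0.2143] rect (array([0.4334, 0.2042]), array([0.151 , 0.1138]), 72.94) depth z med 0.0368
tray [[0.3568493  0.14869924]
 [0.46560544 0.11532526]
 [0.50989527 0.25965303]
 [0.40113914 0.29302698]]
 549 px 374.1 240.2 mean [ 0.4261 -0.1295] rect (array([ 0.4649, -0.1351]), array([0.213 , 0.1509]), 5.82) depth z med 0.1544
hop155 [[ 0.35126317 -0.07082729]
 [ 0.3665585  -0.22098397]
 [ 0.5785112  -0.19939391]
 [ 0.56321585 -0.04923724]]
 582 px 385.2 211.9 mean [ 0.511  -0.1616] rect (array([ 0.4665, -0.1385]), array([0.2117, 0.1562]), 5.82) depth z med 0.1875
hop
[... 285 characters left out ...]
  -0.14887911]
 [ 0.5635769  -0.10828534]
 [ 0.5375853  -0.10755622]]
 2355 px 363.4 159.2 mean [ 0.6865 -0.1154] rect (array([ 0.6653, -0.1202]), array([0.2154, 0.1543]), 6.15) depth z med 0.0064
crate [[ 0.54999197 -0.05502507]
 [ 0.56651866 -0.20844868]
 [ 0.7806698  -0.18538037]
 [ 0.7641431  -0.03195676]]
honey 272 px 260.4 161.5 mean [0.6844 0.2182] rect (array([0.6846, 0.2195]), array([0.0576, 0.0547]), 88.47) depth z med 0.0892
cap 70 px 178.4 190.4 mean [0.5927 0.4537] rect (array([0.5924, 0.4534]), array([0.0269, 0.0209]), 88.41) depth z med 0.1907
pepperlid 231 px 452.3 220.1 mean [ 0.4798 -0.3879] rect (array([ 0.48  , -0.3871]), array([0.0512, 0.051 ]), 87.57) depth z med 0.0996
```

```bash
cat >> h.py <<'E'
from scipy.spatial.transform import Rotation as Rn
def rel(target,yawY=None,pose=None):
    """world TCP target, world angle(deg) wanted of tool y -> tool shift, roll options"""
    s=read_state(); p=np.array(s["ee_pos"]);Rm=Rn.from_quat(s["eef_rot"]).as_matrix()
    sh=Rm.T@(np.array(target)-p); ya=np.degrees(np.arctan2(Rm[1,1],Rm[0,1]))
    out=sh.round(4)
    if yawY is None: print("shift",out); return
    d=yawY-ya; print("shift",out,"yawY now",ya.round(2),"roll opts",[round(-np.radians(d+k),4) for k in(-360,0,360)],"tilt",Rm[:,2].round(4))
E
python3 - <<'E'
from h import *
rel([.45,-.30,.40],73); rel([.437,.2156,.30],73)
E
```

```text
shift [ 0.3529 -0.2151 -0.2119] yawY now -74.43 roll opts [np.float64(3.7101), np.float64(-2.5731), np.float64(-8.8563)] tilt [-4.e-04  1.e-03 -1.e+00]
shift [ 0.4789 -0.7152 -0.1113] yawY now -74.43 roll opts [np.float64(3.7101), np.float64(-2.5731), np.float64(-8.8563)] tilt [-4.e-04  1.e-03 -1.e+00]
```

>>> move_arm(series=[[0.05,-0.03,-0.05,0],[0.1,-0.05,-0.09,-0.1],[0.14,-0.08,-0.13,-0.2],[0.18,-0.11,-0.17,-0.3],[0.22,-0.13,-0.2,-0.4],[0.26,-0.16,-0.21,-0.5],[0.3,-0.19,-0.21,-0.6],[0.35,-0.22,-0.21,-0.75],[0.36,-0.26,-0.21,-0.9],[0.37,-0.31,-0.21,-1.04],[0.39,-0.36,-0.21,-1.18],[0.4,-0.4,-0.21,-1.32],[0.41,-0.45,-0.21,-1.46],[0.42,-0.5,-0.21,-1.6],[0.44,-0.54,-0.21,-1.74],[0.45,-0.59,-0.21,-1.88],[0.46,-0.64,-0.2,-2.02],[0.47,-0.68,-0.19,-2.16],[0.48,-0.7,-0.18,-2.3],[0.48,-0.71,-0.17,-2.44]], claw=1, newtons=30)

```text
time: 2.15
ee_pos: [0.4384, 0.2149, 0.3582]
eef_rot: [0.208, 0.978, 0.001, 0.0]
ft_force: [0.2, -0.5, -0.3]
width: 0.0868
```

```bash
python3 - <<'E'
from h import *
grab("wrist","a"); grab("top","a")
rel([.437,.2155,.12],73); print(read_state()["joint_positions"])
g=ld("pics/wrist_a.npz")
print(proj(g,[[.437,.2155,.094]]))
E
```

```text
shift [0.0004 0.0011 0.2369] yawY now 66.0 roll opts [np.float64(6.1609), np.float64(-0.1222), np.float64(-6.4054)] tilt [-2.7e-03  3.0e-04 -1.0e+00]
[ 0.38042078  0.05332304 -0.95359621  1.46301744  0.04188242  1.64973877
  0.5825587 ]
[[314.92218699 175.59590288]]
```

View pics/wrist_a.png

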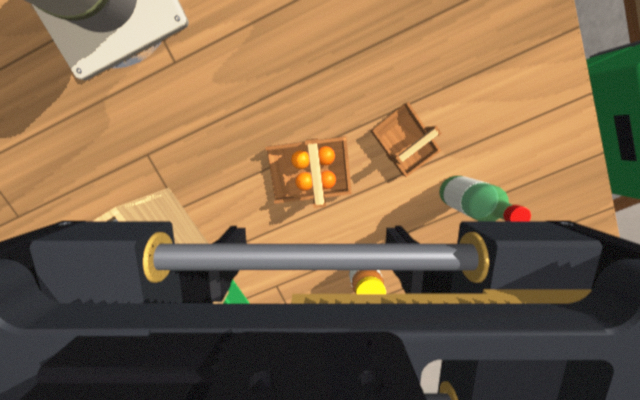

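```bash
python3 - <<'E'
from h import *
g=ld("pics/wrist_a.npz"); P=cloud(g)
print(np.nanmedian(P[100:130,200:260,2]))
m=np.zeros((400,640),bool); m[130:212,260:360]=1
b=m&(P[...,2]>.078)&(P[...,2]<.12)
v,u=np.nonzero(b); X=ray(g,u,v,.094); rc=cv2.minAreaRect(X[:,:2].astype(np.float32)); print(len(u),rc,X.mean(0),np.nanmedian(P[b][:,2]))
b=m&(P[...,2]>.02)&(P[...,2]<.12)
v,u=np.nonzero(b); X=P[b]; rc=cv2.minAreaRect(X[:,:2].astype(np.float32)); print(len(u),rc)
a=cv2.imread("pics/wrist_a.png"); cv2.imwrite("pics/crop_w.png",cv2.resize(a[120:220,245:375],None,fx=5,fy=5,interpolation=cv2.INTER_CUBIC))
E
```

```text
-0.0023484103130340713
682 ((0.43446946144104004, 0.21741555631160736), (0.021676719188690186, 0.1135333776473999), 73.53366088867188) [0.43325168 0.21792806 0.094     ] 0.09165924173826223
2461 ((0.43128034472465515, 0.20558211207389832), (0.14992168545722961, 0.11430782824754715), 73.64505767822266)
```

View pics/crop_w.png

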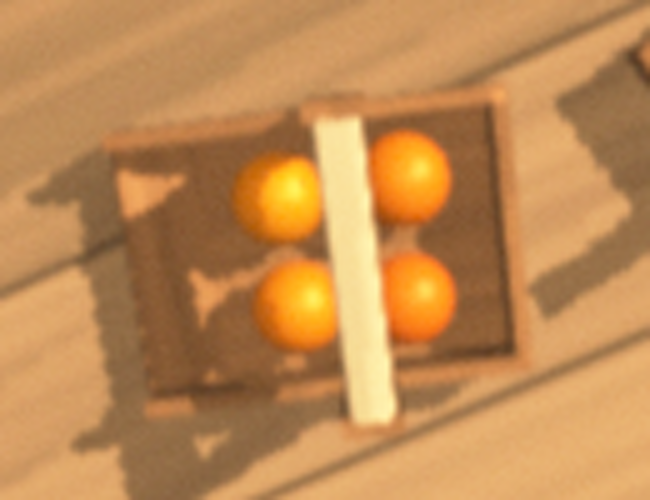

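>>> move_arm(series=[[0.004,0,0.04,-0.1],[0.004,0,0.08,-0.127],[0.004,0,0.12,-0.127],[0.004,0,0.16,-0.127],[0.004,0,0.2,-0.127],[0.004,0,0.23,-0.127],[0.004,0,0.26,-0.127],[0.004,0,0.28,-0.127],[0.004,0,0.29,-0.127],[0.004,0,0.29,-0.127]])

```text
time: 3.25
ee_pos: [0.4357, 0.2114, 0.0678]
eef_rot: [0.152, 0.988, -0.0, -0.001]
ft_force: [0.6, 0.2, 0.4]
width: 0.087
```

```bash
python3 - <<'E'
from h import *
grab("scene","b"); rel([.435,.217,.067],73.3)
a=cv2.imread("pics/scene_b.png"); cv2.imwrite("pics/crop_sb.png",cv2.resize(a[90:240,270:430],None,fx=4,fy=4,interpolation=cv2.INTER_CUBIC))
E
```

```text
shift [0.0027 0.0044 0.0019] yawY now 72.57 roll opts [np.float64(6.2705), np.float64(-0.0127), np.float64(-6.2959)] tilt [-2.e-04 -1.e-04 -1.e+00]
```

View pics/crop_sb.png

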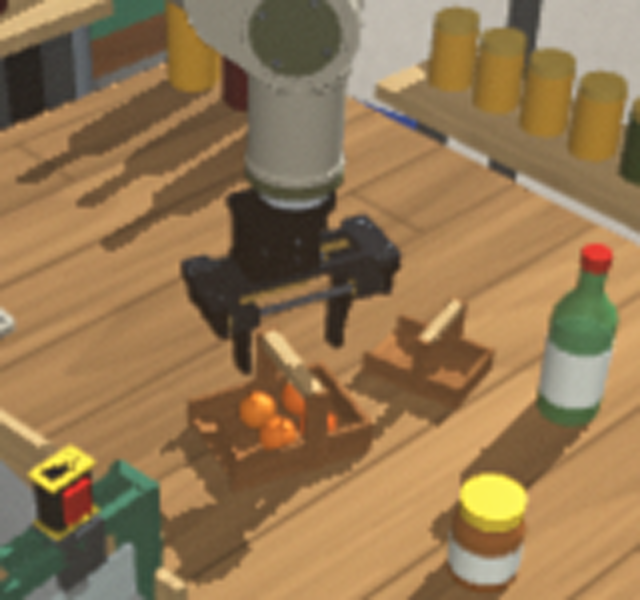

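```bash
python3 - <<'E'
from h import *
g=ld("pics/scene_b.npz"); s=read_state(); print(s["ee_pos"],s["time"],s["joint_vel"])
q=proj(g,[s["ee_pos"],[.435,.217,.085],[.4357,.2114,.0678+.07],[.4357+.3*.05,.2114+.05*.95,.0678]]); print((q-[270,90])*4)
E
```

```text
[0.43624418 0.21196909 0.06886731] 3.3 [ 0.00312541 -0.02035949 -0.0143876  -0.01772987 -0.00610787  0.00473704
  0.00484177]
[[285.36083242 381.31646211]
 [288.68793968 365.47285396]
 [286.34251631 324.09746685]
 [330.40203481 368.8685441 ]]
```

```bash
python3 - <<'E'
from h import *
g=ld("pics/scene_b.npz");P=cloud(g)
for (cx,cy) in [(243,355),(243,365),(245,372),(337,335),(337,345),(337,350),(290,360),(258,408)]:
    u,v=270+cx//4,90+cy//4; print((cx,cy),P[v,u].round(3),g["p"][v,u])
E
```

```text
(243, 355) [0.432 0.156 0.132] [44 34 25]
(243, 365) [0.432 0.157 0.117] [47 37 27]
(245, 372) [0.431 0.163 0.104] [99 74 50]
(337, 335) [0.461 0.253 0.122] [49 40 32]
(337, 345) [0.461 0.254 0.107] [80 60 41]
(337, 350) [0.371 0.35  0.   ] [151 114  74]
(290, 360) [0.438 0.213 0.096] [222 187 131]
(258, 408) [0.423 0.186 0.042] [217 125  50]
```

>>> move_arm(series=[[0.003,0.004,0.001,-0.01],[0.003,0.004,0.001,-0.01],[0.003,0.004,0.001,-0.01]])

```text
time: 3.6
ee_pos: [0.4346, 0.2174, 0.0682]
eef_rot: [0.146, 0.989, 0.0, 0.001]
ft_force: [0.6, -1.0, -0.7]
width: 0.087
```

>>> move_arm(series=[[0,0,0,0],[0,0,0,0],[0,0,0,0],[0,0,0,0],[0,0,0,0],[0,0,0,0],[0,0,0,0],[0,0,0,0]], claw=-1, newtons=30)

```text
time: 4.4
ee_pos: [0.4343, 0.2171, 0.0675]
eef_rot: [0.146, 0.989, -0.0, 0.0]
ft_force: [-0.1, 1.1, -0.4]
width: 0.031
```

```bash
python3 - <<'E'
from h import *
grab("scene","c"); rel([.435,.217,.067],73.3); print(read_state()["width"],read_state()["ft_force"])
g=ld("pics/scene_c.npz");P=cloud(g)
a=cv2.imread("pics/scene_c.png"); cv2.imwrite("pics/crop_sc.png",cv2.resize(a[130:220,300:400],None,fx=6,fy=6,interpolation=cv2.INTER_CUBIC))
E
```

```text
shift [-0.0007  0.0002  0.0005] yawY now 73.22 roll opts [np.float64(6.2818), np.float64(-0.0014), np.float64(-6.2845)] tilt [ 0.e+00 -1.e-04 -1.e+00]
0.02676331712827351 [ 0.10399553  0.30696448 -0.90900684]
```

View pics/crop_sc.png

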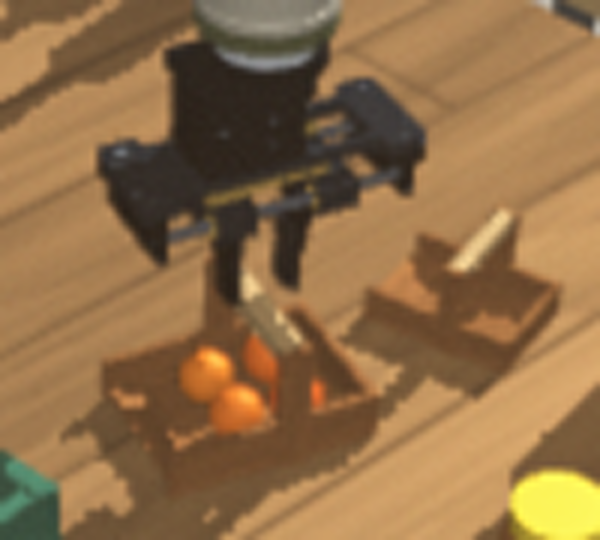

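```bash
python3 - <<'E'
from h import *
g=ld("pics/scene_c.npz");P=cloud(g); s=read_state()
for (cx,cy) in [(230,240),(230,270),(230,285),(230,295),(287,250),(287,270),(287,285),(265,310)]:
    u,v=300+cx//6,130+cy//6; print((cx,cy),P[v,u].round(3),g["p"][v,u])
print((proj(g,[s["ee_pos"],np.array(s["ee_pos"])+[0,0,.03]])-[300,130])*6)
grab("wrist","c")
E
```

```text
(230, 240) [0.435 0.193 0.151] [47 39 32]
(230, 270) [0.44  0.19  0.132] [44 34 27]
(230, 285) [0.439 0.19  0.122] [43 32 24]
(230, 295) [0.436 0.194 0.109] [44 34 25]
(287, 250) [0.444 0.232 0.132] [51 40 32]
(287, 270) [0.449 0.228 0.118] [46 37 29]
(287, 285) [0.447 0.23  0.106] [88 67 47]
(265, 310) [0.447 0.215 0.095] [147 121  82]
[[251.60299783 328.86052087]
 [252.81760388 292.26882801]]
```

View pics/wrist_c.png

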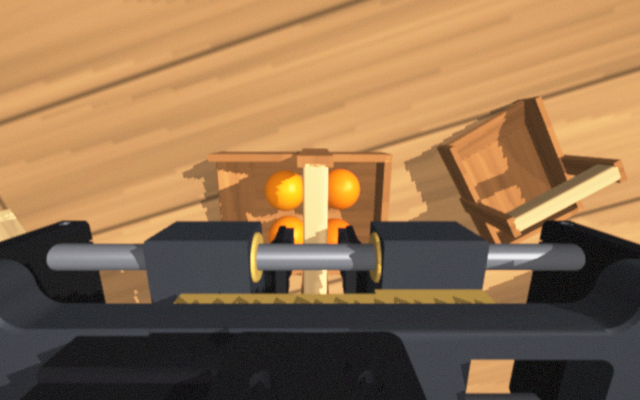

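>>> move_arm(series=[[0,0,0,0],[0,0,0,0],[0,0,0,0],[0,0,0,0],[0,0,0,0]])

```text
time: 5.0
ee_pos: [0.4343, 0.2171, 0.0675]
eef_rot: [0.146, 0.989, -0.0, 0.0]
ft_force: [0.2, 0.1, -0.1]
width: 0.0006
```

```bash
python3 - <<'E'
from h import *
grab("scene","d"); s=read_state(); print(s["width"],s["ft_force"])
a=cv2.imread("pics/scene_d.png"); cv2.imwrite("pics/crop_sd.png",cv2.resize(a[140:215,310:385],None,fx=8,fy=8,interpolation=cv2.INTER_CUBIC))
g=ld("pics/scene_d.npz");P=cloud(g)
m=(g["p"].max(2)<60); m[:155]=0;m[195:]=0;m[:,:325]=0;m[:,360:]=0
v,u=np.nonzero(m)
for c in range(330,352):
    k=v[u==c]
    if len(k): print(c,k.max(),P[k.max(),c].round(3))
E
```

```text
5.358239120850536e-05 [-0.86473408  0.52365356 -0.02992183]
330 163 [0.447 0.142 0.214]
331 162 [0.443 0.151 0.212]
332 161 [0.44  0.158 0.211]
333 161 [0.444 0.16  0.212]
334 161 [0.448 0.16  0.214]
335 162 [0.445 0.168 0.205]
336 164 [0.435 0.182 0.184]
337 164 [0.441 0.182 0.187]
338 160 [0.448 0.179 0.21 ]
339 164 [0.454 0.179 0.196]
340 175 [0.432 0.207 0.119]
341 177 [0.438 0.207 0.113]
342 178 [0.444 0.206 0.112]
343 178 [0.446 0.21  0.111]
344 177 [0.444 0.217 0.111]
345 177 [0.446 0.221 0.111]
346 171 [0.445 0.226 0.136]
347 167 [0.449 0.226 0.156]
348 157 [0.462 0.216 0.213]
349 161 [0.466 0.218 0.196]
350 165 [0.474 0.216 0.184]
351 165 [0.476 0.219 0.184]
```

View pics/crop_sd.png

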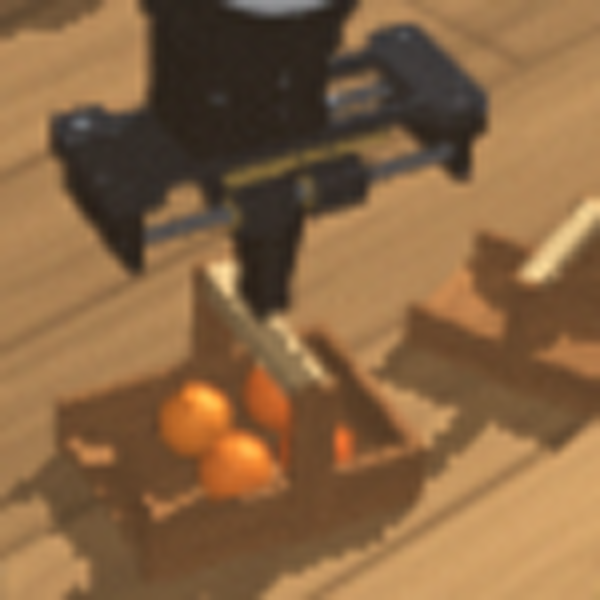

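>>> move_arm(series=[[0,0,0,0],[0,0,0,0],[0,0,0,0],[0,0,0,0],[0,0,0,0],[0,0,0,0],[0,0,0,0],[0,0,0,0],[0,0,0.01,0],[0,0,0.02,0],[0,0,0.03,0],[0,0,0.033,0],[0,0,0.033,0],[0,0,0.033,0]], claw=0.2)

```text
time: 6.45
ee_pos: [0.4343, 0.2173, 0.0346]
eef_rot: [0.146, 0.989, 0.0, -0.0]
ft_force: [-0.1, -0.2, 0.5]
width: 0.0523
```

```bash
cat >> h.py <<'E'
def crop(n,tag,x0,x1,y0,y1,f):
    a=cv2.imread(f"pics/{n}_{tag}.png"); cv2.imwrite(f"pics/crop_{n}_{tag}.png",cv2.resize(a[y0:y1,x0:x1],None,fx=f,fy=f,interpolation=cv2.INTER_CUBIC))
E
python3 - <<'E'
from h import *
grab("scene","e"); s=read_state(); print(s["width"],s["ft_force"],s["ee_pos"])
crop("scene","e",310,385,140,215,8)
g=ld("pics/scene_e.npz");P=cloud(g)
m=(g["p"].max(2)<60); m[:155]=0;m[195:]=0;m[:,:325]=0;m[:,360:]=0
v,u=np.nonzero(m)
for c in range(330,352):
    k=v[u==c]
    if len(k): print(c,k.max(),P[k.max(),c].round(3))
E
```

```text
0.052094744926405 [-0.39779707 -0.03513837 -0.00601816] [0.43446783 0.21729358 0.03477453]
330 173 [0.451 0.138 0.175]
331 173 [0.44  0.154 0.16 ]
332 169 [0.442 0.157 0.178]
333 173 [0.447 0.158 0.162]
334 185 [0.426 0.182 0.081]
335 186 [0.43  0.184 0.077]
336 187 [0.434 0.186 0.074]
337 177 [0.462 0.163 0.149]
338 176 [0.461 0.169 0.151]
339 173 [0.463 0.172 0.164]
340 167 [0.449 0.19  0.174]
341 166 [0.452 0.192 0.179]
342 166 [0.453 0.196 0.178]
343 166 [0.453 0.201 0.175]
344 165 [0.457 0.201 0.182]
345 165 [0.457 0.207 0.18 ]
346 165 [0.458 0.211 0.177]
347 165 [0.46  0.214 0.177]
348 165 [0.461 0.218 0.176]
349 182 [0.45  0.239 0.079]
350 183 [0.453 0.242 0.074]
351 180 [0.455 0.245 0.088]
```

View pics/crop_scene_e.png

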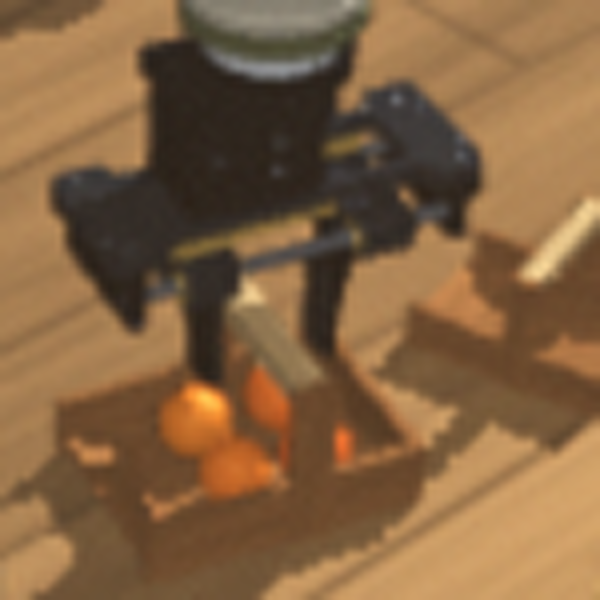

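>>> move_arm(series=[[0,0,0,0],[0,0,0,0],[0,0,0,0],[0,0,0,0],[0,0,0,0],[0,0,0,0],[0,0,0,0],[0,0,0,0]], claw=-1, newtons=30)

```text
time: 7.3
ee_pos: [0.4343, 0.217, 0.0345]
eef_rot: [0.146, 0.989, -0.0, 0.0]
ft_force: [-0.4, -0.6, 1.4]
width: 0.0156
```

>>> move_arm(series=[[0,0,-0.003,0],[0,0,-0.01,0],[0,0,-0.02,0],[0,0,-0.03,0],[0,0,-0.03,0]])

```text
time: 7.8
ee_pos: [0.4353, 0.2176, 0.0663]
eef_rot: [0.146, 0.989, 0.001, 0.001]
ft_force: [-0.5, 0.1, -4.6]
width: 0.0157
```

```bash

python3 - <<'E'
from h import *
grab("scene","f"); s=read_state(); print(s["width"],s["ft_force"],s["ee_pos"])
crop("scene","f",310,385,140,215,8)
E
```

```text
0.015756521256654676 [-0.42238434  0.25742648 -3.7509819 ] [0.43497081 0.21724639 0.06545904]
```

View pics/crop_scene_f.png

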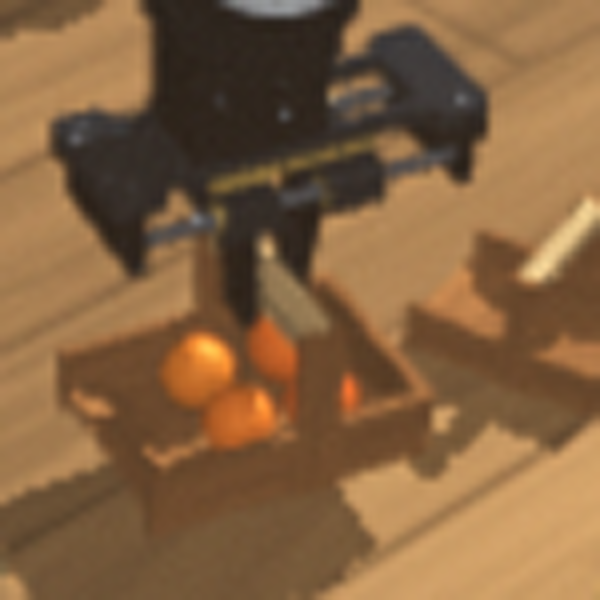

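```bash
cat >> h.py <<'E'
O=np.array([0.4548,-0.1379]); YH=np.radians(5.85); ex=np.array([np.cos(YH),np.sin(YH)]); ey=np.array([-np.sin(YH),np.cos(YH)])
def hop(x,y): return O+x*ex+y*ey
DZ=0.0505 # bar centre z - ee z
E
python3 - <<'E'
from h import *
print(hop(.012,-.022)); print(read_state()["joint_positions"])
rel([*hop(.012,-.022),.30],-84.15)
E
```

```text
[ 0.46897984 -0.15856233]
[ 0.29678531  0.26029916 -0.93944672  1.92838904  0.24050887  1.06805196
  0.53417816]
shift [-0.1415 -0.3498 -0.2345] yawY now 73.21 roll opts [np.float64(9.0296), np.float64(2.7464), np.float64(-3.5368)] tilt [ 1.9e-03  1.0e-04 -1.0e+00]
```

>>> move_arm(series=[[0,0,-0.01,0],[0,0,-0.03,0],[0,0,-0.055,0],[0,0,-0.08,0],[0,0,-0.105,0],[0,0,-0.13,0],[0,0,-0.155,0],[0,0,-0.18,0],[0,0,-0.205,0],[0,0,-0.222,0],[0,0,-0.232,0],[0,0,-0.235,0],[0,0,-0.235,0]], newtons=40)

```text
time: 9.15
ee_pos: [0.4341, 0.2171, 0.2992]
eef_rot: [0.146, 0.989, -0.0, -0.0]
ft_force: [0.7, -0.0, -2.7]
width: 0.0159
```

>>> move_arm(series=[[-0.002,-0.005,0,0.03],[-0.006,-0.015,0,0.09],[-0.012,-0.03,0,0.19],[-0.02,-0.05,0,0.31],[-0.028,-0.07,0,0.43],[-0.036,-0.09,0,0.55],[-0.045,-0.11,0,0.67],[-0.053,-0.13,0,0.79],[-0.061,-0.15,0,0.91],[-0.069,-0.17,0,1.03],[-0.077,-0.19,0,1.15],[-0.085,-0.21,0,1.27],[-0.093,-0.23,0,1.39],[-0.101,-0.25,0,1.51],[-0.109,-0.27,0,1.63],[-0.117,-0.29,0,1.75],[-0.125,-0.31,0,1.87],[-0.133,-0.33,0,1.98],[-0.139,-0.343,0,2.07],[-0.141,-0.349,0,2.14]])

```text
time: 11.15
ee_pos: [0.4676, -0.1604, 0.2987]
eef_rot: [0.94, 0.342, -0.0, -0.0]
ft_force: [0.4, -0.6, -3.4]
width: 0.0154
```

```bash

python3 - <<'E'
from h import *
grab("scene","g"); s=read_state(); print(s["width"],s["ft_force"],s["ee_pos"],s["joint_positions"])
rel([*hop(.012,-.022),.30],-84.15)
crop("scene","g",210,390,100,290,3.3)
E
```

```text
0.01563452059236508 [-0.1353424  -0.80623166 -3.77692415] [ 0.4675038  -0.1608242   0.29869241] [ 0.81750024  0.03973669 -0.59069069  1.58138719  0.02213766  1.5285256
 -0.64951716]
shift [ 0.0026 -0.0008 -0.0013] yawY now -50.18 roll opts [np.float64(6.8762), np.float64(0.593), np.float64(-5.6902)] tilt [-1.3e-03  3.0e-04 -1.0e+00]
```

View pics/crop_scene_g.png

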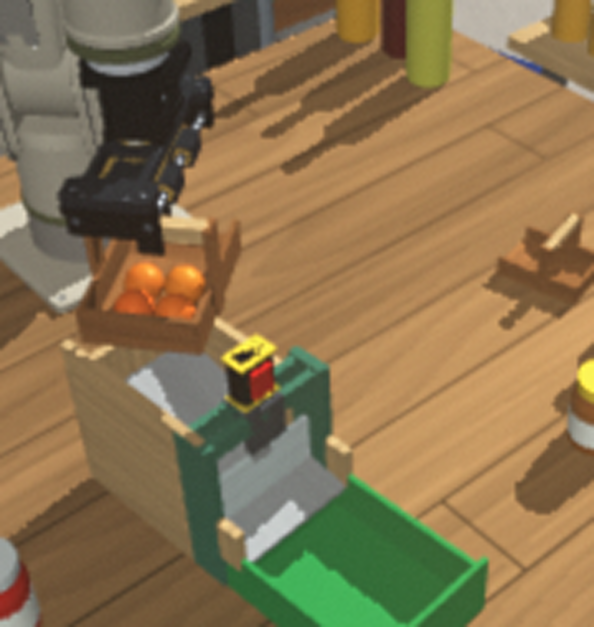

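>>> move_arm(series=[[0.001,0,0,0.06],[0.002,0,0,0.16],[0.003,0,0,0.28],[0.003,-0.001,0,0.4],[0.003,-0.001,0,0.5],[0.003,-0.001,0,0.57],[0.003,-0.001,0,0.595],[0.003,-0.001,0,0.595],[0.003,-0.001,0.01,0.595],[0.003,-0.001,0.03,0.595],[0.003,-0.001,0.05,0.595],[0.003,-0.001,0.058,0.595],[0.003,-0.001,0.06,0.595],[0.003,-0.001,0.06,0.595]])

```text
time: 12.6
ee_pos: [0.4703, -0.1551, 0.2398]
eef_rot: [0.998, 0.057, 0.0, 0.0]
ft_force: [-0.0, 0.6, -3.2]
width: 0.0158
```

```bash

python3 - <<'E'
from h import *
grab("scene","h"); grab("top","h"); grab("wrist","h"); s=read_state(); print(s["width"],s["ft_force"],s["ee_pos"],s["joint_positions"])
rel([*hop(.012,-.022),.2245],-84.15)
crop("scene","h",210,330,130,250,5); crop("top","h",330,420,170,280,5)
E
```

```text
0.015803285167608525 [ 0.48216564 -0.12531941 -3.22572621] [ 0.47065234 -0.15510204  0.2404064 ] [ 0.79820051  0.05524662 -0.58852144  1.68705564  0.03134557  1.40720639
 -1.25147444]
shift [-0.0021  0.0032  0.0159] yawY now -83.47 roll opts [np.float64(6.2951), np.float64(0.0119), np.float64(-6.2713)] tilt [ 1.4e-03 -6.0e-04 -1.0e+00]
```

View pics/crop_scene_h.png

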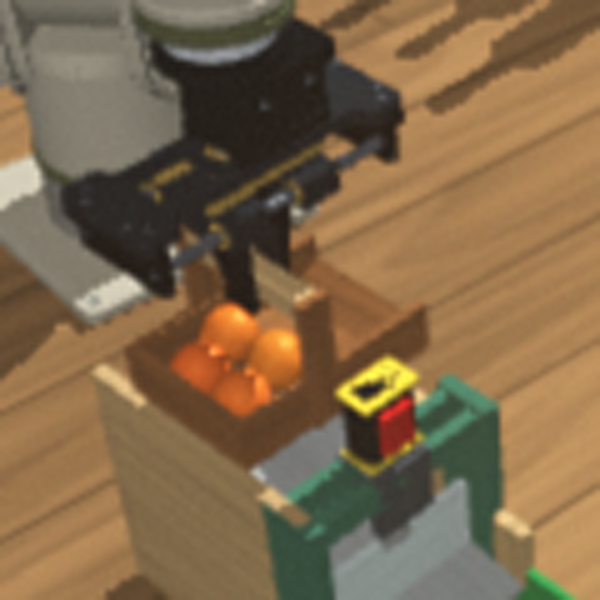

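View pics/crop_top_h.png

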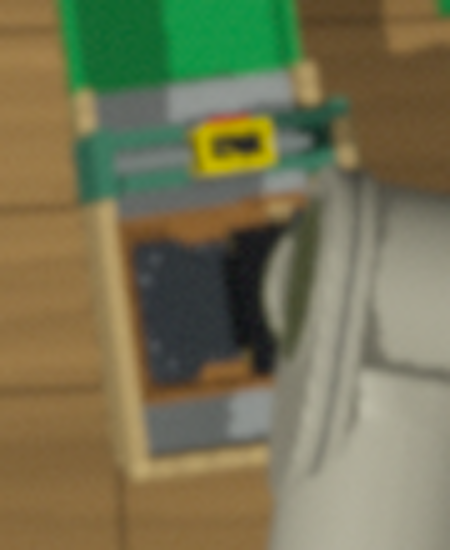

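View pics/wrist_h.png

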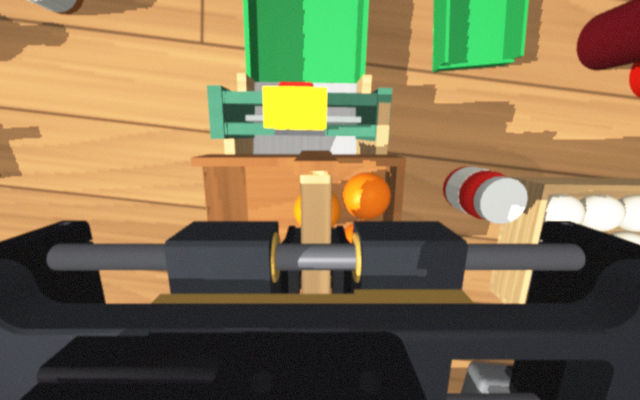

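>>> move_arm(series=[[-0.002,0.003,0.005,0.012],[-0.002,0.003,0.01,0.012],[-0.002,0.003,0.014,0.012],[-0.002,0.003,0.014,0.012]])

```text
time: 13.15
ee_pos: [0.4681, -0.1581, 0.2248]
eef_rot: [0.999, 0.051, -0.0, -0.0]
ft_force: [0.3, 0.5, -2.0]
width: 0.0157
```

>>> move_arm(series=[[0,0,0,0],[0,0,0,0],[0,0,0.002,0],[0,-0.004,0.005,0],[0,-0.009,0.007,0],[0,-0.013,0.01,0],[0,-0.013,0.01,0]], newtons=8)

```text
time: 13.85
ee_pos: [0.4672, -0.1444, 0.2154]
eef_rot: [0.999, 0.051, 0.0, 0.0]
ft_force: [0.9, 0.3, 1.3]
width: 0.0173
```

```bash

python3 - <<'E'
from h import *
grab("scene","i"); s=read_state(); print(s["width"],s["ft_force"],s["torque"],s["ee_pos"])
crop("scene","i",210,330,130,250,5)
E
```

```text
0.017356496999538416 [0.69576065 1.0146758  1.09672329] [ 0.13328633 -0.01805838 -0.01533609] [ 0.46729767 -0.14470918  0.21562569]
```

View pics/crop_scene_i.png

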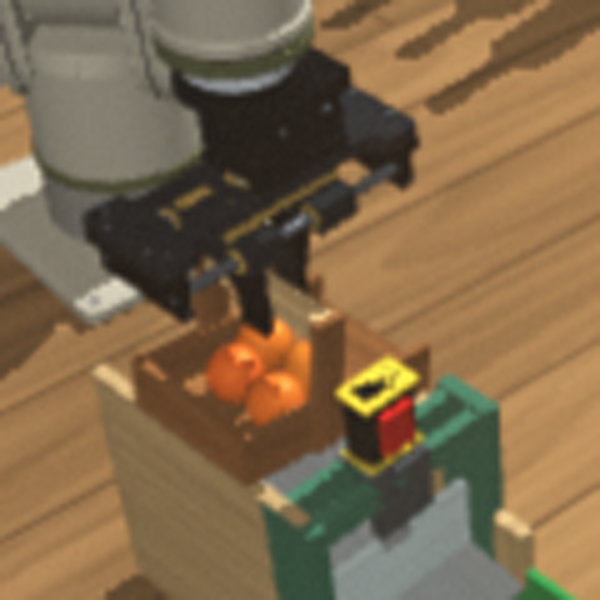

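>>> move_arm(series=[[0,0.002,0.001,0],[0,0.005,0.003,0],[0,0.007,0.005,0],[0,0.007,0.005,0]])

```text
time: 14.3
ee_pos: [0.468, -0.1524, 0.2104]
eef_rot: [0.999, 0.051, 0.0, -0.0]
ft_force: [0.7, 3.8, 2.4]
width: 0.0188
```

```bash

python3 - <<'E'
from h import *
grab("scene","j"); s=read_state(); print(s["width"],s["ft_force"],s["torque"],s["ee_pos"])
crop("scene","j",210,330,130,250,5)
d=np.array(s["ee_pos"][:2])-O; print("hopper xy",d@ex,d@ey,"barZ",s["ee_pos"][2]+DZ)
E
```

```text
0.018463642747901528 [0.83234021 2.80779788 1.41063411] [ 0.44420008 -0.16201588  0.02934972] [ 0.46801366 -0.15244925  0.21039657]
hopper xy 0.011661923759349067 -0.015820274711131097 barZ 0.26089656536110867
```

View pics/crop_scene_j.png

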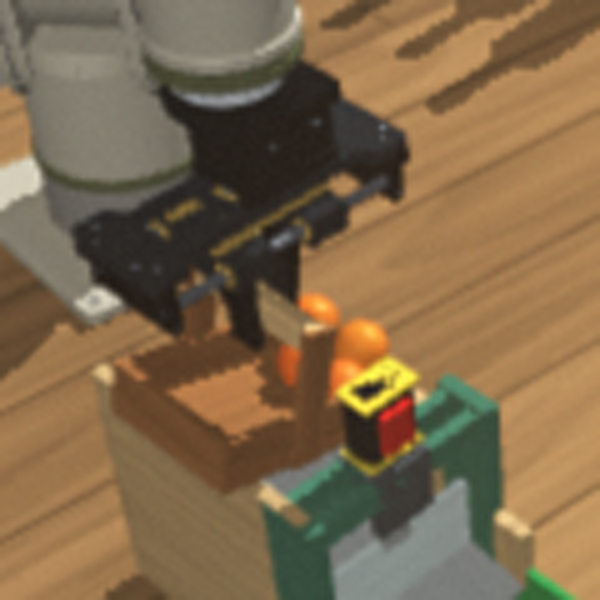

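>>> move_arm(series=[[0,-0.003,0.002,0],[0,-0.007,0.005,0],[0,-0.013,0.01,0],[0,-0.018,0.016,0],[0,-0.023,0.022,0],[0,-0.027,0.029,0],[0,-0.03,0.036,0],[0,-0.033,0.043,0],[0,-0.033,0.043,0],[0,-0.033,0.043,0]])

```text
time: 15.35
ee_pos: [0.4644, -0.119, 0.1673]
eef_rot: [0.999, 0.051, -0.0, -0.0]
ft_force: [-0.2, 3.2, -0.3]
width: 0.0223
```

```bash

python3 - <<'E'
from h import *
grab("scene","k"); grab("wrist","k");s=read_state(); print(s["width"],s["ft_force"],s["torque"],s["ee_pos"])
crop("scene","k",210,330,130,250,5)
d=np.array(s["ee_pos"][:2])-O; print("hopper xy",d@ex,d@ey,"barZ",s["ee_pos"][2]+DZ)
E
```

```text
0.02210167518512062 [-0.36469465  5.11702692 -0.4834174 ] [ 0.85647093  0.13025559 -0.07152276] [ 0.46455401 -0.11924589  0.16764549]
hopper xy 0.01160452749307066 0.01756279209885848 barZ 0.21814549004146566
```

View pics/crop_scene_k.png

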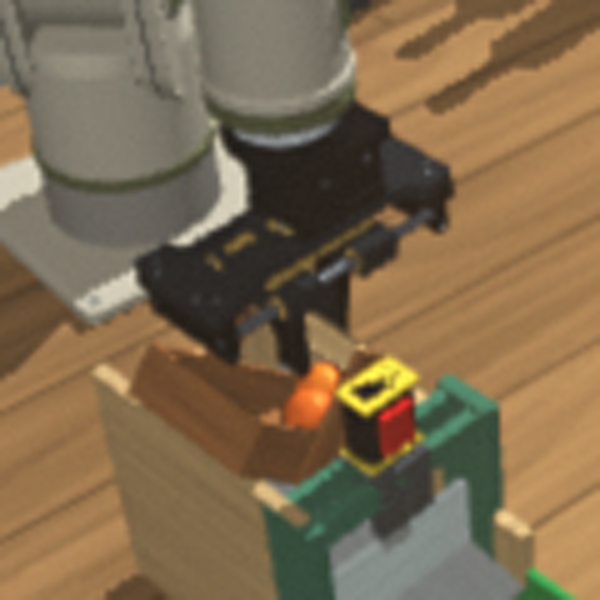

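View pics/wrist_k.png

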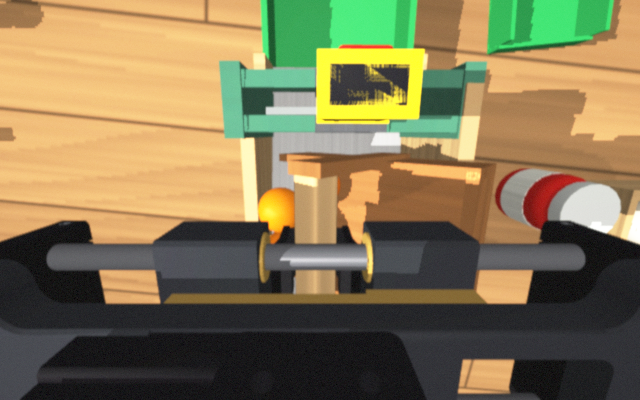

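```bash

python3 - <<'E'
from h import *
def tohop(P): 
    d=P[...,:2]-O; return np.stack([d@ex,d@ey,P[...,2]],-1)
g=ld("pics/scene_k.npz");Q=tohop(cloud(g))
for cx,cy in [(160,360),(250,460),(160,380),(210,420),(240,380),(290,440),(265,345),(345,350),(310,405),(325,375),(200,360),(230,385),(370,360)]:
    u,v=210+cx//5,130+cy//5; print((cx,cy),(Q[v,u]*1000).round(0),g["p"][v,u])
g=ld("pics/wrist_k.npz");Q=tohop(cloud(g))
for u,v in [(280,205),(310,162),(310,200),(420,170),(470,175),(470,210),(400,200),(440,230),(340,190)]: print((u,v),(Q[v,u]*1000).round(0),g["p"][v,u])
E
```

```text
(160, 360) [-32. -65. 226.] [111  75  47]
(250, 460) [ 61. -74. 209.] [94 65 42]
(160, 380) [-22. -73. 221.] [107  73  45]
(210, 420) [ 24. -73. 217.] [109  74  46]
(240, 380) [-41.  -4. 163.] [94 65 41]
(290, 440) [ 59. -42. 201.] [92 64 41]
(265, 345) [-86.  52. 131.] [129 107  75]
(345, 350) [ 50.  14. 231.] [160 131  91]
(310, 405) [  4.  16. 155.] [237 117  49]
(325, 375) [-15.  46. 150.] [250 159  64]
(200, 360) [-44. -29. 195.] [95 65 42]
(230, 385) [-40. -12. 164.] [94 65 42]
(370, 360) [ 63.  22. 225.] [124  96  44]
(280, 205) [ 27.  43. 168.] [255 197  34]
(310, 162) [ 64.  20. 233.] [196 129  73]
(310, 200) [ 46.  20. 234.] [200 162 110]
(420, 170) [ 58. -41. 211.] [252 197 114]
(470, 175) [ 57. -59. 227.] [255 231 136]
(470, 210) [ 39. -61. 229.] [134  90  54]
(400, 200) [ 31. -43. 172.] [149  99  62]
(440, 230) [ 49. -20. 286.] [35 36 40]
(340, 190) [ 31.  -3. 137.] [144  91  49]
```

>>> move_arm(series=[[0,0.001,0.002,0],[0,0.002,0.004,0],[0,0.004,0.006,0],[0,0.005,0.007,0],[0,0.005,0.007,0],[0,0.005,0.007,0]])

```text
time: 16.05
ee_pos: [0.4655, -0.1223, 0.1609]
eef_rot: [0.999, 0.052, 0.0, -0.001]
ft_force: [-1.1, 11.1, 1.8]
width: 0.022
```

```bash
cat >> h.py <<'E'
def tohop(P): 
    d=P[...,:2]-O; return np.stack([d@ex,d@ey,P[...,2]],-1)
E
python3 - <<'E'
from h import *
grab("scene","l"); grab("wrist","l");s=read_state(); print(s["width"],s["ft_force"],s["torque"],s["ee_pos"])
crop("scene","l",210,330,130,250,5)
g=ld("pics/wrist_l.npz");Q=tohop(cloud(g))
for u,v in [(280,205),(310,162),(310,200),(470,175),(470,210),(400,200),(420,200),(340,190)]: print((u,v),(Q[v,u]*1000).round(0),g["p"][v,u])
E
```

```text
0.022211029462834934 [-1.46666967 11.15168515  3.0020669 ] [ 2.36474558  0.17865384 -0.02603664] [ 0.46550939 -0.12228854  0.16093427]
(280, 205) [ 15.  46. 114.] [206 104  20]
(310, 162) [ 65.  16. 226.] [114  78  48]
(310, 200) [ 47.  16. 230.] [196 159 109]
(470, 175) [ 59. -58. 229.] [243 171  97]
(470, 210) [ 35. -75. 203.] [135  90  50]
(400, 200) [ 33. -45. 168.] [121  80  46]
(420, 200) [ 35. -55. 180.] [127  86  50]
(340, 190) [ 30.  -7. 122.] [252 195 111]
```

View pics/crop_scene_l.png

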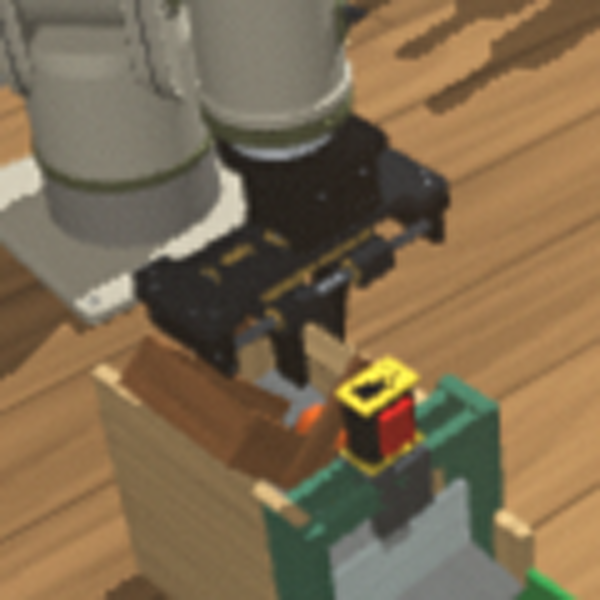

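View pics/wrist_l.png

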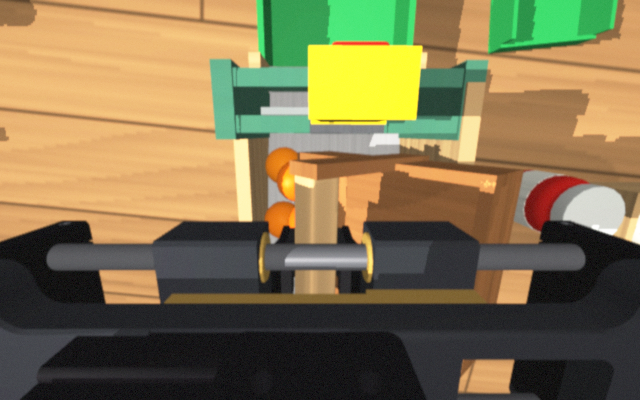

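>>> move_arm(series=[[0,-0.002,-0.004,0],[0,-0.002,-0.01,0],[0,-0.002,-0.018,0],[0,-0.002,-0.026,0],[0,-0.002,-0.036,0],[0,-0.002,-0.046,0],[0,-0.002,-0.056,0],[0,-0.002,-0.06,0],[0,-0.002,-0.06,0]])

```text
time: 17.05
ee_pos: [0.4652, -0.1225, 0.2213]
eef_rot: [0.999, 0.051, 0.001, 0.0]
ft_force: [-0.0, 0.3, -1.9]
width: 0.0219
```

```bash

python3 - <<'E'
from h import *
grab("scene","m"); grab("wrist","m");s=read_state(); print(s["width"],s["ft_force"],s["torque"],s["ee_pos"])
crop("scene","m",210,330,110,240,5)
E
```

```text
0.021904585241359478 [ 0.27788078  0.16460552 -2.31109912] [0.12865341 0.03074594 0.05279142] [ 0.46471213 -0.12242877  0.2202741 ]
```

View pics/crop_scene_m.png

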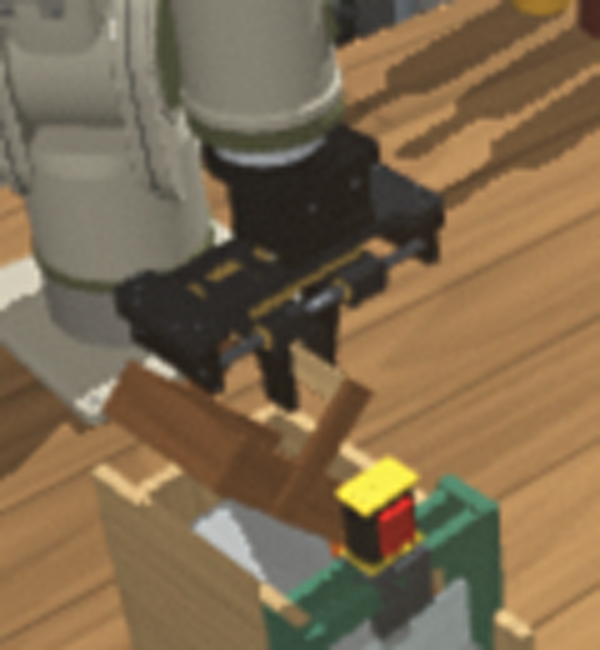

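View pics/wrist_m.png

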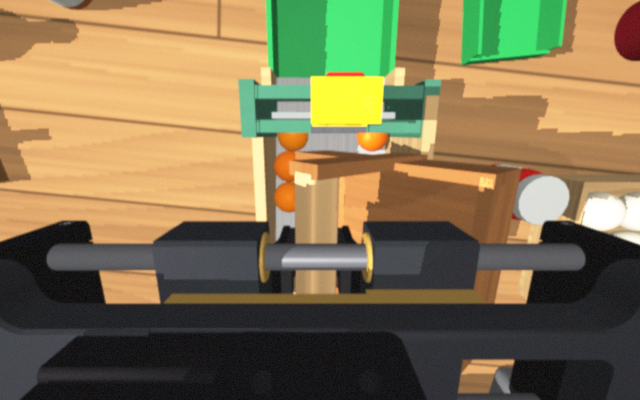

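>>> move_arm(series=[[0,0,-0.01,0],[0,0,-0.03,0],[0,0,-0.05,0],[0,-0.003,-0.07,0],[0,-0.012,-0.085,0],[0,-0.03,-0.09,0],[0,-0.055,-0.09,0],[0,-0.085,-0.09,0],[0,-0.115,-0.09,0],[0,-0.145,-0.09,0],[0,-0.175,-0.09,0],[0,-0.205,-0.09,0],[0,-0.235,-0.085,0],[0,-0.26,-0.07,0],[0,-0.275,-0.05,0],[0,-0.28,-0.03,0],[0,-0.28,-0.005,0],[0,-0.28,0.02,0],[0,-0.28,0.045,0],[0,-0.28,0.06,0]])

```text
time: 19.15
ee_pos: [0.4347, 0.1566, 0.1585]
eef_rot: [0.999, 0.051, -0.001, 0.0]
ft_force: [0.3, -0.2, -1.0]
width: 0.0224
```

```bash

python3 - <<'E'
from h import *
grab("scene","n"); s=read_state(); print(s["width"],s["ft_force"],s["torque"],s["ee_pos"])
crop("scene","n",250,400,100,240,5)
E
```

```text
0.02224940837976618 [-2.06093691 -0.7762029  -4.16346004] [ 0.09597806  0.14663096 -0.02825826] [0.43389533 0.15619406 0.15687274]
```

View pics/crop_scene_n.png

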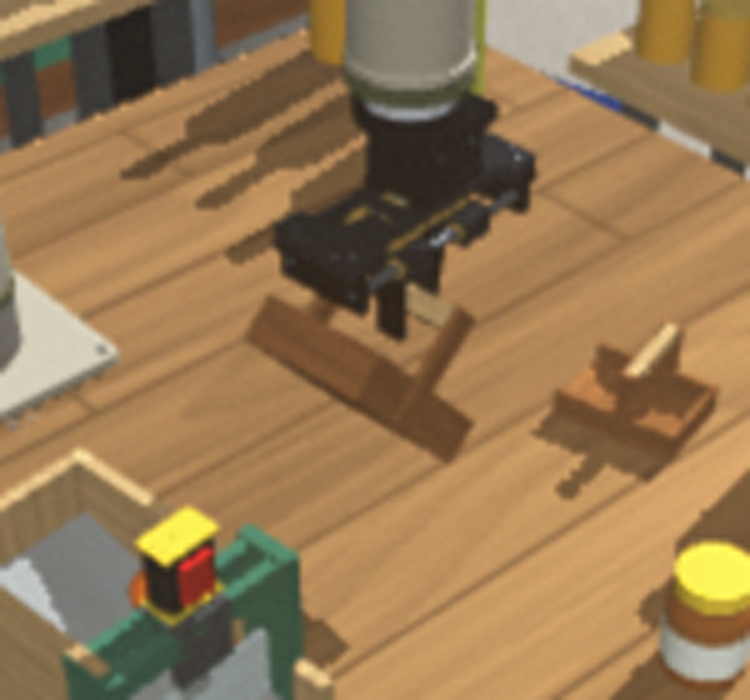

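>>> move_arm(series=[[0,0,0.02,0],[0,0,0.045,0],[0,0,0.07,0],[0,0,0.085,0],[0,0,0.095,0],[0,0.005,0.1,0],[0,0.012,0.103,0],[0,0.02,0.106,0],[0,0.028,0.108,0],[0,0.036,0.11,0],[0,0.036,0.11,0]], newtons=6)

```text
time: 20.3
ee_pos: [0.4403, 0.1186, 0.0504]
eef_rot: [0.999, 0.05, -0.0, 0.0]
ft_force: [-0.9, 0.3, -1.6]
width: 0.016
```

```bash

python3 - <<'E'
from h import *
grab("scene","o"); s=read_state(); print(s["width"],s["ft_force"],s["torque"],s["ee_pos"])
crop("scene","o",250,400,100,240,5)
E
```

```text
0.015800490919818673 [ 0.13715369 -1.10407396 -2.42706801] [-0.0422967  -0.00662605  0.04020382] [0.44025331 0.11953489 0.05059872]
```

View pics/crop_scene_o.png

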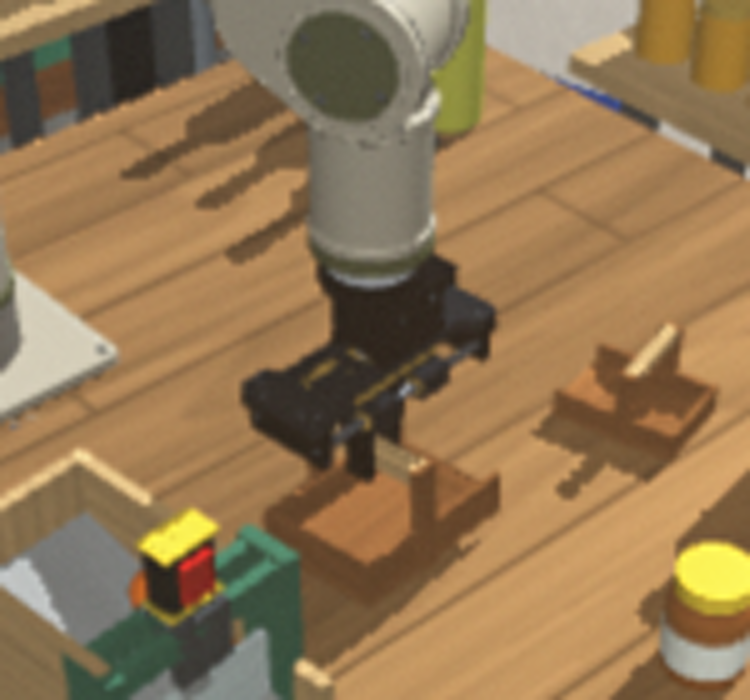

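>>> move_arm(series=[[0,0,0.005,0],[0,0,0.01,0],[0,0,0.014,0],[0,0,0.017,0],[0,0,0.017,0]])

```text
time: 20.85
ee_pos: [0.4413, 0.1207, 0.0339]
eef_rot: [0.999, 0.051, 0.001, -0.0]
ft_force: [1.4, 0.8, 1.2]
width: 0.0157
```

```bash

python3 - <<'E'
from h import *
grab("scene","p"); s=read_state(); print(s["width"],s["ft_force"],s["torque"],s["ee_pos"])
crop("scene","p",290,365,150,225,8)
g=ld("pics/scene_p.npz");P=cloud(g)
for cx,cy in [(360,560),(345,470),(410,385),(300,495),(440,470),(330,520)]:
    u,v=250+cx//5,100+cy//5; print((cx,cy),P[v,u].round(3),g["p"][v,u])
E
```

```text
0.01603339047089565 [ 1.90006665 -0.01362825  2.73498483] [-0.02021459 -0.67418994 -0.0189081 ] [0.44104567 0.12074564 0.03387871]
(360, 560) [0.451 0.099 0.008] [173 119  72]
(345, 470) [0.388 0.139 0.036] [120  82  50]
(410, 385) [0.463 0.138 0.164] [85 71 46]
(300, 495) [0.388 0.093 0.036] [131  96  61]
(440, 470) [ 0.405  0.225 -0.003] [148 106  66]
(330, 520) [0.399 0.113 0.006] [178 122  71]
```

View pics/crop_scene_p.png

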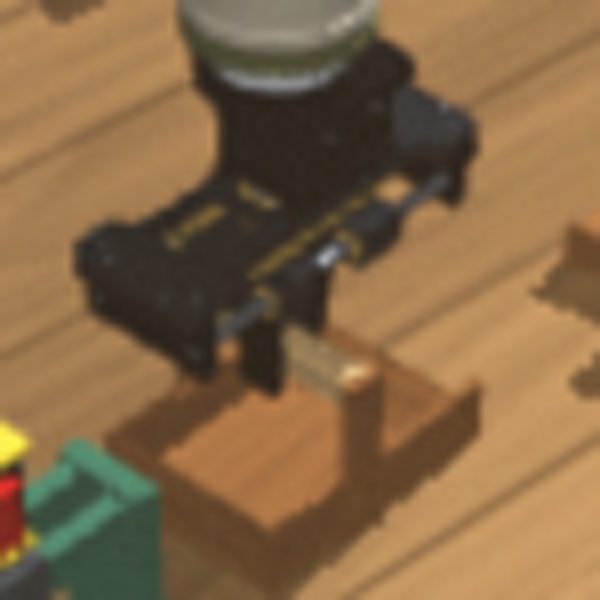

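>>> move_arm(series=[[0,0,0,0],[0,0,0,0],[0,0,0,0],[0,0,0,0],[0,0,0,0],[0,0,0,0],[0,0,-0.02,0],[0,0,-0.05,0],[0,0,-0.09,0],[0,0,-0.13,0],[0,0,-0.17,0],[0,0,-0.21,0],[0,0,-0.25,0],[0,0,-0.26,0]], claw=0.3)

```text
time: 22.3
ee_pos: [0.4414, 0.1209, 0.2975]
eef_rot: [0.999, 0.051, 0.003, 0.0]
ft_force: [0.3, -0.5, -0.4]
width: 0.0565
```

```bash

python3 - <<'E'
from h import *
grab("scene","q"); grab("wrist","q"); s=read_state(); print(s["width"],s["ft_force"],s["ee_pos"],s["joint_positions"])
crop("scene","q",220,380,130,270,5)
rel([*hop(.096,0),.29],-84.15-90); rel([*hop(.096,0),.29],-84.15+90)
g=ld("pics/wrist_q.npz");Q=tohop(cloud(g));hsv=cv2.cvtColor(g["p"],cv2.COLOR_RGB2HSV)
m=(hsv[...,0]<16)&(hsv[...,1]>200)&(hsv[...,2]>170)&(Q[...,2]>.05)
n,l,st,ce=cv2.connectedComponentsWithStats(m.astype(np.uint8))
for i in range(1,n):
    if st[i,4]>40: print(ce[i],st[i,4],np.nanmedian(Q[l==i],0))
E
```

```text
0.05621399085357058 [-0.97385396  0.82456747 -1.76624357] [0.4407528  0.12055113 0.29468043] [ 0.60294387 -0.05962512 -0.90963283  1.66169979 -0.04620735  1.51418705
 -1.77239073]
shift [0.0837 0.2585 0.005 ] yawY now -84.17 roll opts [np.float64(7.8536), np.float64(1.5704), np.float64(-4.7128)] tilt [ 2.6e-03 -2.0e-04 -1.0e+00]
shift [0.0837 0.2585 0.005 ] yawY now -84.17 roll opts [np.float64(4.712), np.float64(-1.5712), np.float64(-7.8544)] tilt [ 2.6e-03 -2.0e-04 -1.0e+00]
[583.25     98.28125] 128 [0.11006365 0.00755873 0.21667447]
[612.76086957  94.54347826] 46 [ 0.11108816 -0.00435474  0.23093019]
[533.12169312 141.41798942] 189 [ 0.06841133 -0.04670172  0.09444792]
[475.26190476 187.04761905] 42 [0.00739888 0.03818258 0.11571065]
[630.01260504 196.16386555] 238 [-0.01666166 -0.22912981  0.07113104]
```

View pics/crop_scene_q.png

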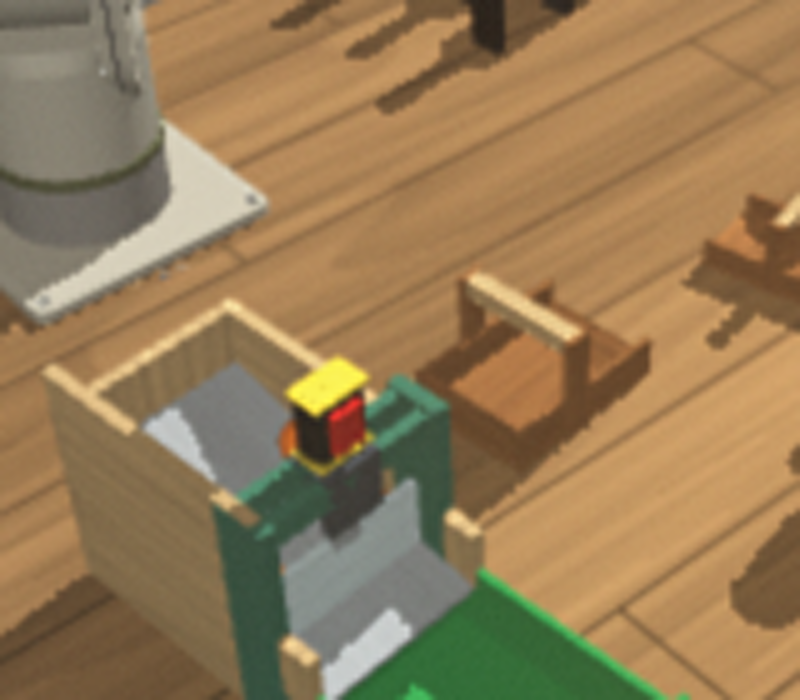

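View pics/wrist_q.png

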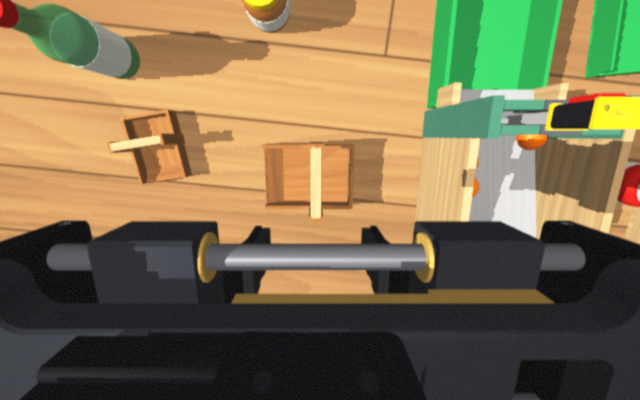

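>>> move_arm(series=[[0.005,0.02,0,-0.12],[0.015,0.05,0,-0.26],[0.025,0.08,0,-0.4],[0.035,0.11,0,-0.54],[0.045,0.14,0,-0.68],[0.055,0.17,0,-0.82],[0.065,0.2,0,-0.96],[0.075,0.23,0,-1.1],[0.081,0.25,0,-1.24],[0.084,0.258,0,-1.38],[0.084,0.2585,0,-1.5],[0.084,0.2585,0,-1.571],[0.084,0.2585,0,-1.571],[0.084,0.2585,0,-1.571]])

```text
time: 23.8
ee_pos: [0.5495, -0.1281, 0.2922]
eef_rot: [0.671, 0.742, -0.0, -0.001]
ft_force: [0.6, 0.5, -0.1]
width: 0.0565
```

```bash

python3 - <<'E'
from h import *
rel([*hop(.096,0),.164],5.85)
grab("wrist","r");grab("scene","r"); s=read_state(); print(s["joint_positions"])
g=ld("pics/wrist_r.npz");P=cloud(g);hsv=cv2.cvtColor(g["p"],cv2.COLOR_RGB2HSV)
H,S,V=[hsv[...,i].astype(int) for i in range(3)]
m=(H>22)&(H<34)&(S>200)&(V>150)&(P[...,2]>.22)&(P[...,2]<.27)
v,u=np.nonzero(m); X=ray(g,u,v,.244); rc=cv2.minAreaRect(X[:,:2].astype(np.float32)); print(len(u),rc,u.min(),u.max(),v.min(),v.max(),np.nanmedian(P[m][:,2]))
d=np.array(rc[0])-O; print("in hopper",d@ex,d@ey)
crop("scene","r",220,380,100,240,5)
E
```

```text
shift [-0.0002  0.001   0.1282] yawY now 5.73 roll opts [np.float64(6.2812), np.float64(-0.002), np.float64(-6.2852)] tilt [-1.7e-03  5.0e-04 -1.0e+00]
[ 0.79942206  0.24693268 -0.78892435  1.41642884  0.17428736  1.55051204
  0.12275444]
922 ((0.5513485074043274, -0.1317865252494812), (0.025093918666243553, 0.04193940386176109), 5.696062088012695) 304 331 189 233 0.24398412103466255
in hopper 0.09666880905161218 -0.003759017434335602
```

View pics/wrist_r.png

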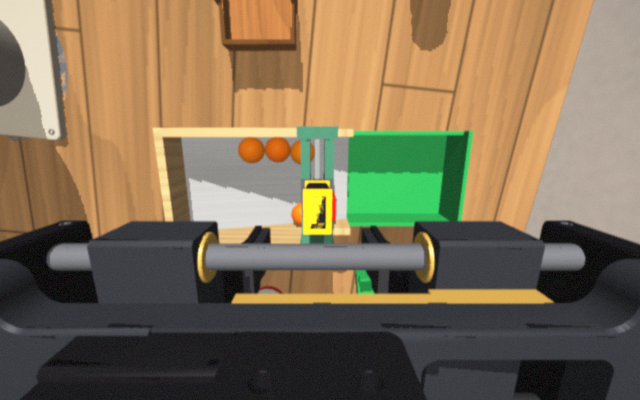

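View pics/crop_scene_r.png

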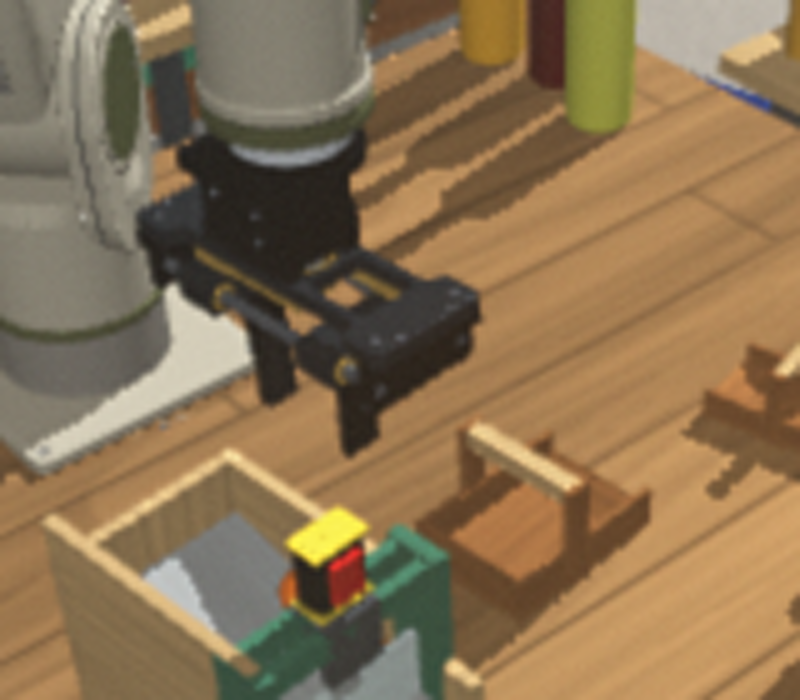

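>>> move_arm(series=[[-0.002,0.002,0.02,0],[-0.002,0.002,0.05,0],[-0.002,0.002,0.08,0],[-0.002,0.002,0.1,0],[-0.002,0.002,0.115,0],[-0.002,0.002,0.125,0],[-0.002,0.002,0.128,0],[-0.002,0.002,0.128,0],[-0.002,0.002,0.128,0]])

```text
time: 24.8
ee_pos: [0.5527, -0.1301, 0.1665]
eef_rot: [0.67, 0.742, 0.0, 0.001]
ft_force: [0.1, 0.3, 0.4]
width: 0.0567
```

```bash

python3 - <<'E'
from h import *
rel([*hop(.097,-.002),.164],5.85)
grab("scene","s"); s=read_state(); print(s["ft_force"],s["ee_pos"])
crop("scene","s",240,340,130,230,6)
E
```

```text
shift [ 0.0002 -0.0011  0.0024] yawY now 5.84 roll opts [np.float64(6.283), np.float64(-0.0002), np.float64(-6.2834)] tilt [ 1.3e-03 -4.0e-04 -1.0e+00]
[ 0.1839084   0.1482183  -0.38113856] [ 0.55264512 -0.1301478   0.16647857]
```

View pics/crop_scene_s.png

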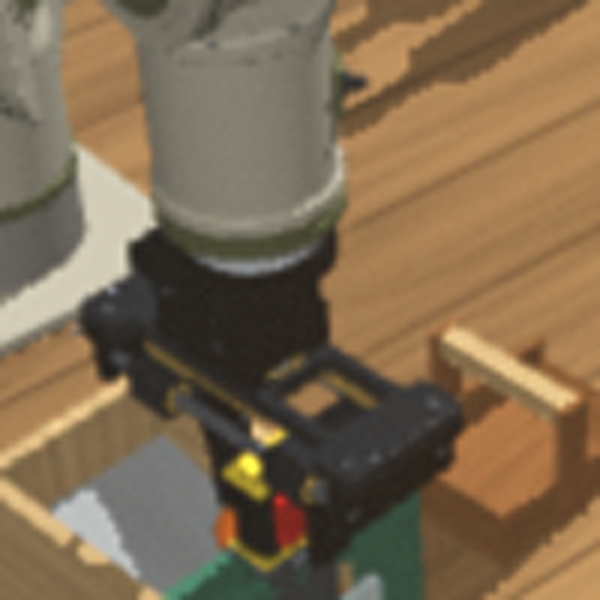

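>>> move_arm(series=[[0,0,0.002,0],[0,0,0.002,0],[0,0,0.002,0],[0,0,0.002,0],[0,0,0.002,0],[0,0,0.002,0],[0,0,0.002,0],[0,0,0.002,0],[0,0,0.002,0],[0,0,0.002,0]], claw=-1, newtons=35)

```text
time: 25.85
ee_pos: [0.5514, -0.1302, 0.1636]
eef_rot: [0.67, 0.742, -0.001, -0.0]
ft_force: [-4.9, 0.6, 3.1]
width: 0.0241
```

>>> move_arm(series=[[0,0,-0.002,0],[0,0,-0.006,0],[0,0,-0.011,0],[0,0,-0.016,0],[0,0,-0.022,0],[0,0,-0.028,0],[0,0,-0.034,0],[0,0,-0.04,0],[0,0,-0.046,0],[0,0,-0.052,0],[0,0,-0.058,0],[0,0,-0.063,0],[0,0,-0.066,0],[0,0,-0.068,0],[0,0,-0.068,0]])

```text
time: 27.35
ee_pos: [0.5514, -0.1302, 0.2318]
eef_rot: [0.67, 0.742, -0.001, -0.0]
ft_force: [-6.0, 0.0, -6.2]
width: 0.0247
```

```bash

python3 - <<'E'
from h import *
grab("scene","t"); grab("top","t");s=read_state(); print(s["ft_force"],s["ee_pos"],s["width"])
crop("scene","t",230,370,130,320,4)
E
```

```text
[-5.1215359   0.37698046 -7.17755215] [ 0.55136931 -0.13011592  0.23165119] 0.024371946960792812
```

View pics/crop_scene_t.png

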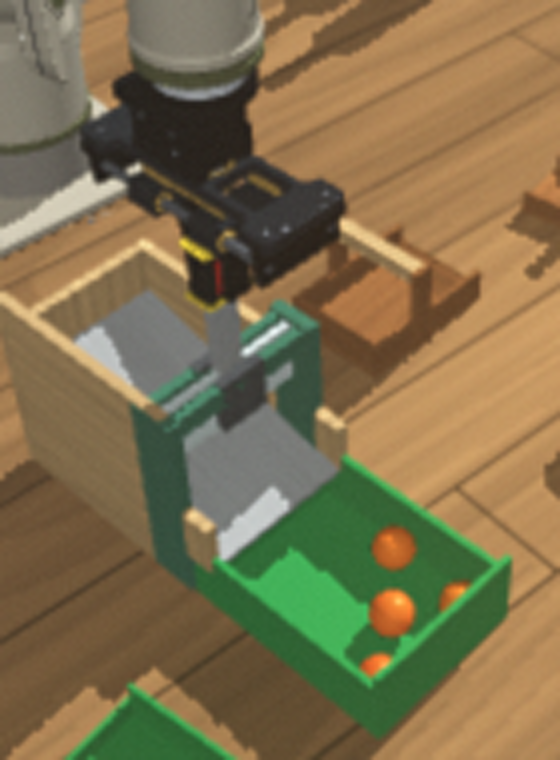

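>>> move_arm(series=[[0,0,-0.002,0],[0,0,-0.003,0],[0,0,-0.003,0],[0,0,-0.003,0],[0,0,-0.003,0]])

```text
time: 27.95
ee_pos: [0.5513, -0.1302, 0.2338]
eef_rot: [0.67, 0.742, -0.001, -0.001]
ft_force: [-5.6, -0.8, -15.4]
width: 0.0246
```

>>> move_arm(series=[[0,0,0,0],[0,0,0,0],[0,0,0,0],[0,0,0,0],[0,0,0,0],[0,0,0,0],[0,0,0,0],[0,0,0,0],[0,0,0,0],[0,0,0,0]])

```text
time: 28.95
ee_pos: [0.5514, -0.1301, 0.2338]
eef_rot: [0.67, 0.742, -0.001, -0.001]
ft_force: [-5.6, 0.5, -16.2]
width: 0.0244
```

```bash

python3 - <<'E'
from h import *
grab("scene","u"); g=ld("pics/scene_u.npz"); s=read_state(); print(s["ft_force"],s["ee_pos"],s["width"],s["time"])
Q=tohop(cloud(g));hsv=cv2.cvtColor(g["p"],cv2.COLOR_RGB2HSV)
m=(hsv[...,0]<16)&(hsv[...,1]>190)&(hsv[...,2]>150)&(Q[...,0]>.1)&(Q[...,0]<.34)&(abs(Q[...,1])<.08)&(Q[...,2]<.08)
n,l,st,ce=cv2.connectedComponentsWithStats(m.astype(np.uint8))
for i in range(1,n):
    if st[i,4]>8: print(ce[i].round(0),st[i,4],np.nanmedian(Q[l==i],0).round(3))
for t in "tu":
    a=ld(f"pics/scene_{t}.npz"); Qa=tohop(cloud(a)); 
    # handle top edge
    h=cv2.cvtColor(a["p"],cv2.COLOR_RGB2HSV); k=(h[...,0]>22)&(h[...,0]<34)&(h[...,1]>180)&(h[...,2]>120)&(abs(Qa[...,0]-.096)<.03)&(abs(Qa[...,1])<.04)&(Qa[...,2]>.19)
    z=Qa[k][:,2]; print(t,k.sum(),np.percentile(z,[2,10,50,90,98]).round(3))
crop("scene","u",230,370,130,320,4)
E
```

```text
[ -5.35435147  -0.16927891 -15.89554736] [ 0.55133619 -0.13014449  0.23380256] 0.024458967959255912 29.0
[330. 268.] 69 [0.237 0.04  0.037]
[343. 277.] 15 [0.294 0.037 0.042]
[330. 289.] 20 [ 0.294 -0.021  0.039]
[323. 295.] 15 [ 0.294 -0.053  0.041]
t 13 [0.311 0.311 0.313 0.314 0.314]
u 9 [0.314 0.314 0.315 0.316 0.316]
```

View pics/crop_scene_u.png

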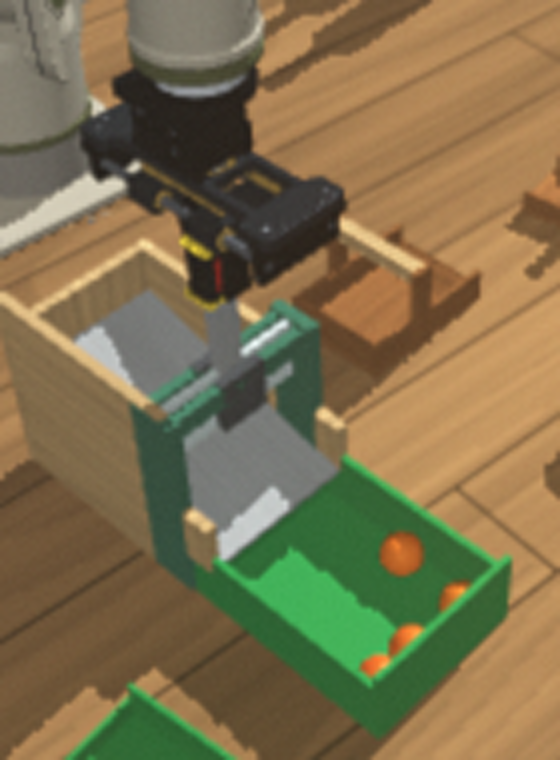

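>>> move_arm(series=[[0,0,0,0],[0,0,0,0],[0,0,0,0],[0,0,0,0],[0,0,0,0],[0,0,0,0],[0,0,0,0],[0,0,0,0],[0,0,0,0],[0,0,0,0],[0,0,0,0],[0,0,0,0],[0,0,0,0],[0,0,0,0],[0,0,0,0],[0,0,0,0],[0,0,0,0],[0,0,0,0],[0,0,0,0],[0,0,0,0]])

```text
time: 31.0
ee_pos: [0.5514, -0.1301, 0.2338]
eef_rot: [0.67, 0.742, -0.001, -0.001]
ft_force: [-5.2, -0.6, -15.9]
width: 0.0247
```

```bash

python3 - <<'E'
from h import *
for k in range(2):
    grab("scene",f"v{k}"); g=ld(f"pics/scene_v{k}.npz"); s=read_state(); print(s["ft_force"],s["ee_pos"],s["width"],s["time"])
    Q=tohop(cloud(g));hsv=cv2.cvtColor(g["p"],cv2.COLOR_RGB2HSV)
    m=(hsv[...,0]<16)&(hsv[...,1]>190)&(hsv[...,2]>150)&(Q[...,0]>.1)&(Q[...,0]<.34)&(abs(Q[...,1])<.08)&(Q[...,2]<.08)
    n,l,st,ce=cv2.connectedComponentsWithStats(m.astype(np.uint8))
    for i in range(1,n):
        if st[i,4]>8: print(ce[i].round(1),st[i,4],np.nanmedian(Q[l==i],0).round(3))
E
```

```text
[ -4.74460504  -0.18435834 -16.19437087] [ 0.55134468 -0.13016656  0.23377282] 0.024297671995815468 31.05
[330.1 268. ] 69 [0.238 0.04  0.037]
[342.7 277.4] 16 [0.293 0.038 0.039]
[330.4 288.8] 20 [ 0.293 -0.021  0.04 ]
[323.2 295.4] 15 [ 0.294 -0.054  0.041]
[ -5.11257144  -0.42896474 -15.27757508] [ 0.55134966 -0.13014123  0.23380825] 0.024384377126437616 31.1
[330.  267.9] 68 [0.237 0.04  0.037]
[342.9 277.7] 15 [0.295 0.036 0.04 ]
[330.3 289. ] 21 [ 0.293 -0.02   0.04 ]
[323.2 295.4] 15 [ 0.294 -0.054  0.041]
```

All four are at rest in the crate, and the handle is held at its second stop.

```bash
python3 -c "
from bench import r
print(r.close_job())"
```

```text
the job is handed in; nothing more can be done
None
```

The job is handed in, with the handle still held at its second stop and the button squeezed. The hand-in gives no verdict, so everything below is from my own last checks.

**What I did:**
- **Pouring:** I carried the larger tray by its bar and turned it so the spout faced the lower +y wall. The arm can only turn about the tool's own axis, so I gripped the bar loosely and levered the tray's underside over the hopper's 190 mm wall. It tilted to roughly 45–50° and all four apricots rolled into the shut basin.
- **Tray:** it swung back level between the fingers as its lip touched the counter. I set it down upright and empty, and let go.
- **Handle:** I pinched it along x with 35 N and pulled it straight up about 70 mm.

**Last checks, about 31 s on the clock:**
- **Apricots:** all four were in the green crate and still between pictures 2 s apart.
- **Handle:** its top was at 0.315 m, against 0.244 m when shut. The upward pull met a firm stop, with about 16 N at the wrist.
- **Button:** the finger opening read 24.4 mm, which fits the button being fully in.
- **Tray:** it looked upright and untouched.
- **Jars and bottle:** I never went near them, but I did not re-measure where they stand.

**What disagreed:** the fingertips are really about 35 mm higher than the reported tool position. My first grasp therefore closed on air above the bar, without touching anything. I measured the offset from the depth picture and corrected for it in every later move.

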